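# Fit the dryer's blower head, load the washed tools and set the timer

### The job

Get the bench tool dryer going: set the blower head into its mount and twist the lock ring clockwise until it clicks locked, and move every tool from the draining rack into the dryer's bays, standing upright, one tool to a bay. Only when the head is locked and all the tools are in their bays, set the timer dial to the fifth click from off. Leave the other things on the bench where they are.

Things in the scene. Friction and masses are not known exactly. Their poses are not given: they have to be found in the camera images.
- dryer: Bench tool dryer, fixed, grey, 220 mm wide (y); origin: centre of its underside, x away from its front, z up. Low front deck (30 mm up): bayonet mount at x -55, y +55 mm, timer dial at x -55, y -55 mm. Behind, at x +75 mm, an aluminium block 80 mm high with three open square bays in a row along y, 56 mm apart, each 24 x 24 mm inside, 74 mm deep.
- mount_floor (a point): Centre of the flat socket floor of the mount, 50 mm above the bench, on the lock ring's axis; axes as the dryer's. The head must rest on it. The ring's two inner lugs (10.5 to 15.5 mm above this floor, 41 mm apart) point to the dryer's -x and +x when open, leaving wide gaps for the head's ears at its +y and -y; the turned lugs cover the ears.
- lock_ring (a joint): Angle of the black knurled bayonet lock ring (a hinge). 0 = open (it starts at 0 to 0.15); grows clockwise seen from above, to a stop at 1.5 rad. A sprung pawl resists from about 0.9 rad (up to 0.3 N m); past about 1.22 rad it snaps on to the stop at 1.5 (click: locked) and holds; let go earlier, it springs back to about 0.9.
- ring_grip (a point): Point on the lock ring's axis at mid height to grip it, 62 mm above the bench. The ring: 62 mm outside and 54 mm inside diameter, 22 mm high (50 to 72 mm above the bench), on a 54 mm pedestal 20 mm above the deck, so fingertips may reach below it.
- timer_dial (a joint): Angle of the timer dial. 0 = off, at the stop, white pointer line to the dryer's front (-x) at the thickest tick; grows clockwise seen from above. A sprung stop clicks every 0.419 rad (24 degrees), one white tick each, up to the ninth; the fifth is 2.094 rad (longer tick). Detent about 0.1 N m; let go, it settles in the nearest click. Starts between off and the third click.
- dial_grip (a point): Point on the dial's axis, 54 mm above the bench, a good height to grip it. The dial is a round black knob, 40 mm diameter, 30 mm high (34 to 64 mm above the bench), 4 mm above the deck.
- blower_head: Loose blower head, about 150 g, upright, 53 mm high; origin: centre of its underside. Steel foot disc 36 mm wide, 8 mm thick, with two ears along its own +y and -y (48 mm across, 18 mm wide); body 33 mm wide; on top a black bar grip 13 mm (x) x 40 mm (y), 29 to 53 mm up. To enter the open mount its ears must lie along the dryer's y (either way round, within 25 degrees).
- bays_mid (a point): Centre of the floor of the middle bay, 6 mm above the bench; axes as the dryer's. The other two bays lie 56 mm to its +y and -y.
- rack: Fixed wooden draining rack, 36 mm (x) x 150 mm (y) x 50 mm high, origin at the centre of its underside; three square wells of 16 mm in its top, in a row along its own y, at -50, 0 and +50 mm, 44 mm deep (floor 6 mm above the bench). Each tool present stands on end in one well.
- holder: Loose tool standing on end: bright slim steel needle holder, 161 mm long, 8 to 10 mm thick in its upper 100 mm, with a 10 mm wide rubber point guard on its lower end. Origin: centre of its lower end; z runs up along its centre line; its sides face its own x and y. It may be absent.
- scriber: Loose tool standing on end: slim round brass scriber, 189 mm long, 6 to 7 mm thick in its top 31 mm and 8 to 10 mm thick in the rest of its upper 100 mm, with a 10 mm wide rubber point guard on its lower end. Origin: centre of its lower end; z runs up along its centre line; its sides face its own x and y. It may be absent.
- graver: Loose tool standing on end: graver with a thick knurled grey handle, handle uppermost, 173 mm long, 12 to 13 mm thick in its upper 100 mm, with a 10 mm wide rubber point guard on its lower end. Origin: centre of its lower end; z runs up along its centre line; its sides face its own x and y. It may be absent.
- spirit_lamp: Bystander: glass spirit lamp, 69 x 69 x 78 mm, loose; origin at the centre of its underside. To be left where it stands.
- brass_weight_1: Bystander: brass weight, 32 x 32 x 30 mm, loose; origin at the centre of its underside. To be left where it stands.
- matchbox: Bystander: closed matchbox, 36 x 52 x 15 mm, loose; origin at the centre of its underside. To be left where it stands.
There are look-alikes about, which are no part of the job. What is shaped like the graver but red is not meant. Several things have the shape of the blower_head; the one meant has the colours described above.

How it is judged:
By the outcome, as a careful person would: the job done as asked, in the order asked, and still so for the second after the job is handed in, with the robot touching nothing.
Of holder, scriber, graver only 2 to 3 are there at a start; the rules pass over those that are not, and their reading is None.
At some moment in a run one of blower_head may be knocked a few centimetres aside while the robot is not near it.
It also fails if it takes over 208 s, if anything falls off the work surface, if the arm or the gripper's body presses on something with over 40 N, if the wrist force passes 120 N, or if a joint passes its speed limit or range.

### The arm

A 6-joint arm with a two-finger parallel gripper is mounted at the origin on a cart in front of the work surface, level with it; the furniture and walls round the work are solid. World frame = base frame: x ahead of the robot, y to its left, z up, the work surface at z = 0. Lengths are in mm, angles in rad, forces in N, time in s.
With the tool pointing down it reaches from about 275 to 975 mm from the base axis. Payload 8.4 kg.
Tool frame: the origin (TCP) lies midway between the tips of the shut fingers; the grasp point (between the pads) lies 19 mm behind it (grip_depth is the distance from the TCP to the grasp point, in mm); x points along the fingers, z is the direction in which the jaws open and shut, and the axes are right-handed (so a half turn about x gives the same grasp; the last joint's range is limited). The gripper opens to 92 mm and grips with 3 to 60 N. Pads are 20 mm wide; open, the fingers measure 128 mm over their backs; the gripper's body (75 mm by 189 mm) begins 69 mm behind the grasp point.
Start: joints at [-1.288, 0.353, 1.633, -0, 1.155, -0.002], TCP at [175.602, -599.826, 214.583] pointing down, gripper open.
Joint ranges: [-2.63, 2.63], [-0.92, 2.1], [0.06, 2.66], [-1.3, 4.44], [0, 2.69], [-3.02, 3.02]. Speed limits (rad/s): [2.22, 2.22, 2.79, 3.14, 3.14, 3.14].

### API

Orientations are given as a rotation vector (axis times angle).
In Python, from rig import read_state, camera, job_done, grip_depth gives the robot as it stands.
- The arm moves only by the tool play_rows, never from a script. Its argument "steps" is a list of rows, each a list of 7 numbers: the turn, a rotation vector about the tool's x, y, z in degrees, then the shift along the tool's x, y, z in mm, then the opening, from 0 (shut) to 1 (fully open). A call has 1 to 10 rows; each row is the pose to reach, as a shift and turn from the pose commanded when the call began, along the tool's axes at that moment; what a row does not reach only later rows make up. A row lasts 1/12 s, in which the tool goes at most 41.7 mm and 7.16 degrees, less where a joint would pass 70% of its speed; a pose out of reach is approached as far as the arm can. A call with a gripper value outside its range is refused whole. The fingers move at their own pace and stop on an object; "newtons" is the grip in N (left out, the last holds). Time passes only in rows, so rows that repeat a pose let the fingers close. It gives the time, the measured TCP pose, the force and the opening at its end, in the units of the state.
- read_state(): the state, without advancing time (a new reading comes with each control period).
- camera(name): name is "scene" or "top" or "wrist"; returns a dict with "pixels" (384x512x3 uint8, red, green, blue), "fov_y" (degrees; the focal length in pixels is half the picture's height over the tangent of half this angle, whatever the lens; pixels are square), "cx", "cy" (the principal point, pixels), "cam_to_world" (4x4, takes a point from camera to world coordinates). Camera axes: x right, y down, z forward; pixel columns grow to the right and rows downward; lengths in mm; the calibration is good to about 2 mm. The wrist camera is an equidistant fisheye: a pixel r from the principal point sees the ray r / f radians off the axis. A picture is of the moment at which its call begins. There is no depth.
- job_done(): hands the job in, once; it reports no verdict.
The state is a dict: "time_s": time; "q": joint angles; "joint_velocities": joint speeds; "joint_efforts": joint torques, N m; "position": TCP position; "tool_rot": TCP orientation; "force": force on the tool from outside, world axes, zero at the start; "torque": the same for the moment, N m; "opening": opening from 0.0 (shut) to 1.0 (fully open).
Only numpy, scipy, OpenCV 4.12 (cv2) and the standard library are available. Lean on these libraries where they do the work, as an engineer would, in place of code of your own. Each camera call takes 0.05 s, during which the arm holds its last target.

## Working session

There is one attempt and no reset: what is moved stays moved. The work goes in short steps, Python scripts to look and compute and a tool call to move; the robot and the scene stay as the last step left them, time stands still between calls to the robot, and variables do not carry over. Pictures are saved under pics/ and viewed, and the job is handed in when it is done.

Besides the shell and the picture viewer there is one more tool, called after ">>>" by a JSON object that holds its "name" and its "arguments", one argument or row to a line. play_rows: Moves the arm, as the interface text tells. Its arguments: {"type":"object","properties":{"steps":{"type":"array","items":{"type":"array","items":{"type":"number"}}},"newtons":{"type":"number"}},"required":["steps"]}

```bash
ls; mkdir -p pics; python3 - <<'E'
from rig import read_state, camera, grip_depth
import cv2,numpy as np
s=read_state(); print(s, grip_depth if not callable(grip_depth) else grip_depth())
for n in ["scene","top","wrist"]:
    c=camera(n); cv2.imwrite(f"pics/{n}0.png",c["pixels"][:,:,::-1]); print(n,c["fov_y"],c["cx"],c["cy"],np.round(c["cam_to_world"],3).tolist())
E
```

```text
pics
{'time_s': 0.0, 'q': array([-1.28838138e+00,  3.53654806e-01,  1.63414725e+00,  1.59705649e-05,
        1.15521605e+00, -2.37487831e-03]), 'joint_velocities': array([ 0.00079511, -0.0018146 , -0.00025172, -0.00012829, -0.00101612,
       -0.00118199]), 'joint_efforts': array([ 7.20697099e-04, -5.93845975e+01, -3.34222591e+01,  6.96808705e-02,
        2.32676970e-02, -1.47923838e-04]), 'position': array([ 175.47429051, -599.32619294,  213.85393866]), 'tool_rot': array([ 0.99778387,  1.33172538, -0.99633871]), 'force': array([0.57908194, 0.02962328, 0.8184259 ]), 'torque': array([-0.0040623 , -0.00142687,  0.02439057]), 'opening': 0.9963774251382271} 18.700000000000003
scene 47.85832901703089 250.14564079176947 192.3188635737927 [[-0.766, -0.3, 0.569, -27.458], [-0.643, 0.367, -0.672, 865.991], [-0.008, -0.881, -0.474, 566.55], [0.0, 0.0, 0.0, 1.0]]
top 45.71939526036284 261.7947874821763 197.54666119644034 [[-0.014, -0.991, 0.132, 391.074], [-1.0, 0.01, -0.027, 164.597], [0.025, -0.132, -0.991, 1428.502], [0.0, 0.0, 0.0, 1.0]]
wrist 65.70646984690485 251.47613884220297 188.29678482403645 [[0.281, -0.927, -0.25, 246.032], [-0.96, -0.272, -0.071, -579.506], [-0.002, 0.259, -0.966, 384.921], [0.0, 0.0, 0.0, 1.0]]
```

```bash
python3 - <<'E'
import cv2
for n in ["scene","top"]:
    i=cv2.imread(f"pics/{n}0.png"); cv2.imwrite(f"pics/{n}0b.png",cv2.resize(i,(800,600),interpolation=cv2.INTER_CUBIC))
E
```

```text
(no output)
```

View pics/scene0b.png

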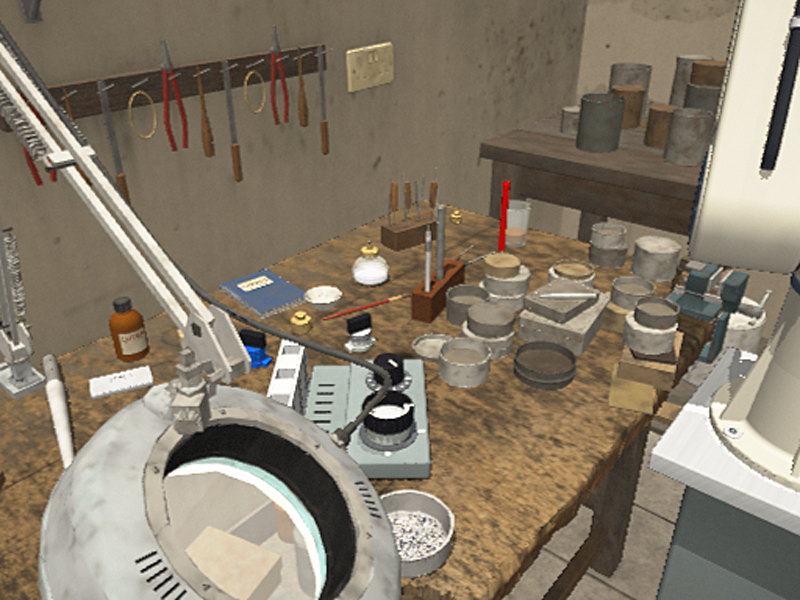

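View pics/top0b.png

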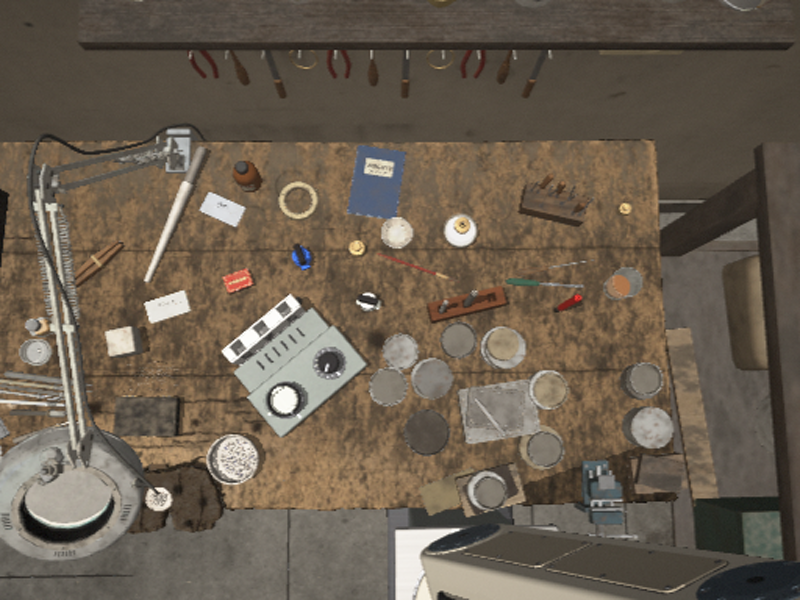

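View pics/wrist0.png

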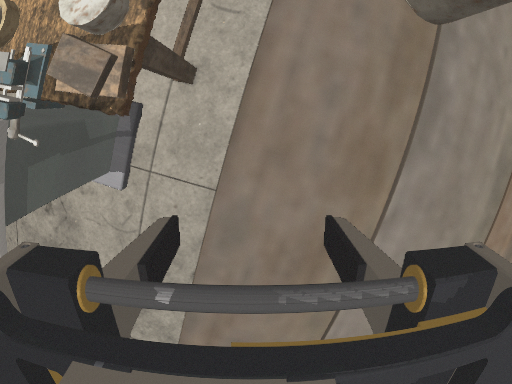

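```bash
cat > h.py <<'E'
import numpy as np, cv2
from rig import read_state, camera, job_done
from scipy.spatial.transform import Rotation as R
def shot(n,name=None):
    c=camera(n); c["n"]=n; c["f"]=c["pixels"].shape[0]/2/np.tan(np.radians(c["fov_y"]/2)); c["T"]=np.array(c["cam_to_world"])
    if name: cv2.imwrite(f"pics/{name}.png",c["pixels"][:,:,::-1])
    return c
def ray(c,u,v):
    x,y=u-c["cx"],v-c["cy"]
    if c["n"]=="wrist":
        r=np.hypot(x,y); t=r/c["f"]; d=np.array([np.sin(t)*x/max(r,1e-9),np.sin(t)*y/max(r,1e-9),np.cos(t)])
    else: d=np.array([x,y,c["f"]]);
    d=c["T"][:3,:3]@d; return c["T"][:3,3],d/np.linalg.norm(d)
def onz(c,u,v,z):
    o,d=ray(c,u,v); return o+d*(z-o[2])/d[2]
def tri(a,b):
    # list of (o,d)
    A=[];B=[]
    for o,d in (a,b):
        P=np.eye(3)-np.outer(d,d);A.append(P);B.append(P@o)
    p=np.linalg.lstsq(np.vstack(A),np.hstack(B),rcond=None)[0]
    return p,[np.linalg.norm((np.eye(3)-np.outer(d,d))@(p-o)) for o,d in (a,b)]
def proj(c,p):
    q=np.linalg.inv(c["T"])@np.r_[p,1]; 
    if c["n"]=="wrist":
        r=np.hypot(q[0],q[1]);t=np.arctan2(r,q[2]);return c["cx"]+c["f"]*t*q[0]/r,c["cy"]+c["f"]*t*q[1]/r
    return c["cx"]+c["f"]*q[0]/q[2],c["cy"]+c["f"]*q[1]/q[2]
def crop(c,x0,y0,x1,y1,k,name):
    i=c["pixels"][y0:y1,x0:x1,::-1]; cv2.imwrite(f"pics/{name}.png",cv2.resize(i,None,fx=k,fy=k,interpolation=cv2.INTER_CUBIC))
def tool(): 
    s=read_state(); return s["position"],R.from_rotvec(s["tool_rot"])
def move(target,Rt=None):
    """shift in tool axes and turn to reach world target"""
    p,r=tool(); sh=r.inv().apply(np.array(target)-p); 
    tr=(r.inv()*Rt).as_rotvec(degrees=True) if Rt is not None else None
    return np.round(sh,1),None if tr is None else np.round(tr,2)
def down(yaw):
    """tool x down; jaw axis z along world angle yaw(deg)"""
    a=np.radians(yaw); z=np.array([np.cos(a),np.sin(a),0]); x=np.array([0,0,-1.]); y=np.cross(z,x); return R.from_matrix(np.c_[x,y,z])
E
python3 - <<'E'
from h import *
c=shot("top"); crop(c,130,170,260,290,6,"topdry"); crop(c,220,130,420,220,4,"toprack")
for z in (0,): print([np.round(onz(c,u,v,z),0) for u,v in ((170,220),(410,350))])
c=shot("scene"); crop(c,150,100,310,310,3,"scdry")
print(tool()[1].as_matrix())
E
```

```text
[array([513., 414.,   0.]), array([ 107., -320.,    0.])]
[[-1.92356083e-04  9.59729501e-01  2.80925699e-01]
 [ 5.93867585e-04  2.80925764e-01 -9.59729317e-01]
 [-9.99999805e-01 -1.77771054e-05 -6.23990021e-04]]
```

View pics/topdry.png

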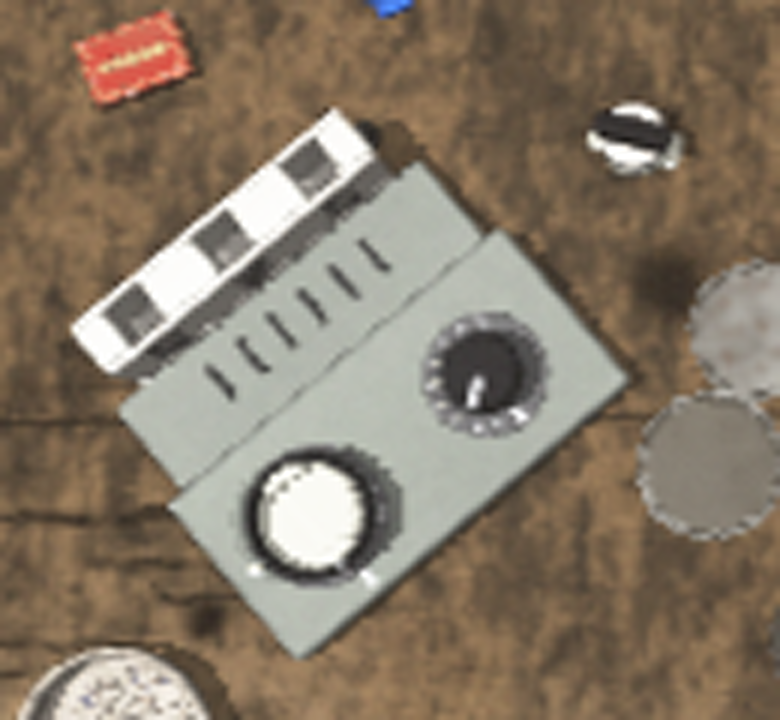

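View pics/toprack.png

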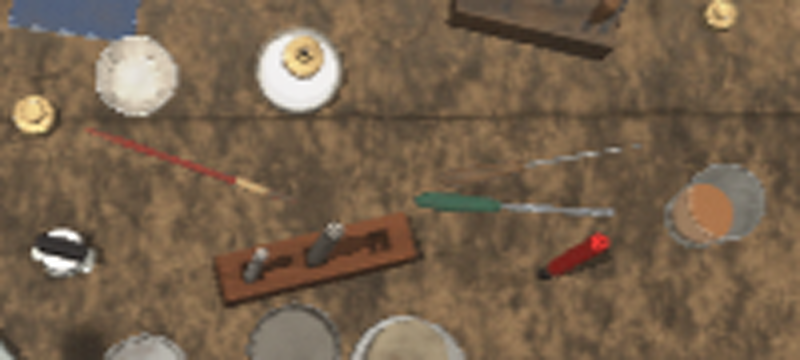

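View pics/scdry.png

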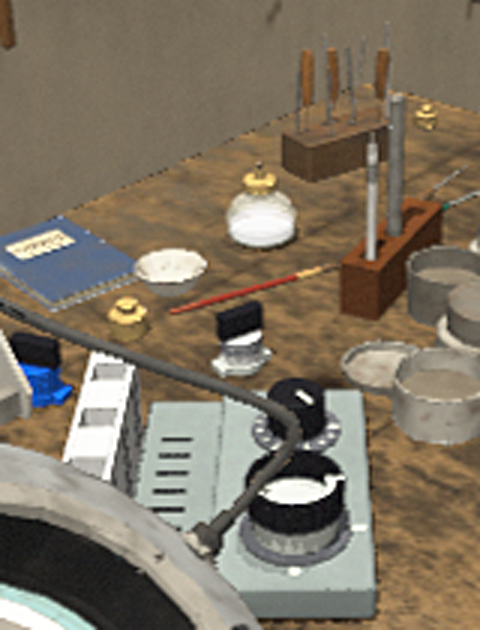

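```bash
python3 - <<'E'
from h import *
t=shot("top"); s=shot("scene")
for n,a,b in (("graver",(303,187.5),(282.3,132.3)),("holder",(284.6,193.5),(274.3,145.7)),("head bar top",(235.7,191.5),(229.7,202.7)),("dial",(211.2,231),(249,229.3)),("ring",(181.7,255.5),(249,260))):
    print(n,tri(ray(t,*a),ray(s,*b)))
for n,u,v in (("FR",235,233),("FL",180,279.7),("ML",158.3,254.2),("MR",212.5,209)): print(n,onz(t,u,v,30))
for n,u,v in (("bayL",152.5,222.5),("bayM",167,210),("bayR",181.5,197.5)): print(n,onz(t,u,v,80))
E
```

```text
graver (array([584.2703396 ,  15.3486749 , 177.51743797]), [np.float64(0.24202813218927718), np.float64(0.24202813218936736)])
holder (array([570.63811993,  65.8993411 , 160.27248302]), [np.float64(0.1046195519533263), np.float64(0.1046195519541543)])
head bar top (array([594.27980005, 207.26429161,  51.75634216]), [np.float64(0.8626620471400418), np.float64(0.8626620471394347)])
dial (array([473.26334703, 280.14992291,  62.77393047]), [np.float64(0.18801199024296814), np.float64(0.18801199024322823)])
ring (array([401.30395559, 366.24797968,  67.25281715]), [np.float64(0.7751078950922305), np.float64(0.7751078950926897)])
FR [468.37534597 210.33086712  30.        ]
FL [329.95010544 376.67360891  30.        ]
ML [407.09665723 442.91870567  30.        ]
MR [543.04602324 279.10200261  30.        ]
bayL [499.54260425 451.46654648  80.        ]
bayM [536.12474044 409.42789227  80.        ]
bayR [573.03240566 367.01515378  80.        ]
```

```bash
python3 - <<'E'
from h import *
print(move((590,170,270),down(-15.4)))
E
```

```text
(array([ -55.4,  614. , -622.3]), array([-5.828e+01, -2.000e-02, -1.000e-02]))
```

>>> {"name": "play_rows", "arguments": {
  "steps": [
    [-28, 0, 0, -56, 280, -284, 1],
    [-28, 0, 0, -56, 280, -284, 1],
    [-28, 0, 0, -56, 280, -284, 1],
    [-28, 0, 0, -56, 280, -284, 1],
    [-28, 0, 0, -56, 280, -284, 1],
    [-28, 0, 0, -56, 280, -284, 1],
    [-28, 0, 0, -56, 280, -284, 1],
    [-28, 0, 0, -56, 280, -284, 1],
    [-28, 0, 0, -56, 280, -284, 1],
    [-28, 0, 0, -56, 280, -284, 1]
  ]
}}

```text
time_s: 1.18
position: [365.5, -245.9, 271.4]
tool_rot: [0.623, 1.478, -0.622]
force: [0.2, -0.4, 0.6]
opening: 0.997
```

```bash
python3 - <<'E'
from h import *
print(tool()[0],read_state()["q"],move((590,170,270),down(-15.4)))
E
```

```text
[ 365.52485004 -245.90115556  271.36882731] [-5.96221301e-01 -9.58000365e-04  1.93731449e+00  8.20314844e-04
  1.20424940e+00  2.00179575e-01] (array([   1.7,  451.3, -140.5]), array([-30.25,   0.06,  -0.04]))
```

>>> {"name": "play_rows", "arguments": {
  "steps": [
    [-30.2, 0, 0, 2, 390, -121, 1],
    [-30.2, 0, 0, 2, 390, -121, 1],
    [-30.2, 0, 0, 2, 390, -121, 1],
    [-30.2, 0, 0, 2, 390, -121, 1],
    [-30.2, 0, 0, 2, 390, -121, 1],
    [-30.2, 0, 0, 2, 390, -121, 1],
    [-30.2, 0, 0, 2, 390, -121, 1],
    [-30.2, 0, 0, 2, 390, -121, 1],
    [-30.2, 0, 0, 2, 390, -121, 1],
    [-30.2, 0, 0, 2, 390, -121, 1]
  ]
}}

```text
time_s: 2.02
position: [560.0, 113.4, 268.6]
tool_rot: [0.212, 1.56, -0.211]
force: [1.4, -0.3, 0.2]
opening: 1.001
```

```bash
python3 - <<'E'
from h import *
print(tool()[0],read_state()["q"],move((590,170,270),down(-15.4)))
c=shot("wrist","w1"); t=shot("top"); crop(t,200,160,330,250,6,"t1")
for p in ((594,207,52),(473,280,63),(401,366,72),(584,15,178)): print(proj(c,p))
E
```

```text
[560.02744244 113.37755495 268.64387733] [1.96902323e-01 2.21346643e-01 1.68990733e+00 3.75727818e-04
 1.22958775e+00 4.66028098e-01] (array([-1.3, 62.6, 13.8]), array([-0.03,  0.03, -0.04]))
(np.float64(257.23106767076064), np.float64(90.32547278660354))
(np.float64(151.9544322116377), np.float64(64.71951845370762))
(np.float64(89.29697755810471), np.float64(27.534112321373783))
(np.float64(299.0017063281856), np.float64(274.0749671623235))
```

View pics/w1.png

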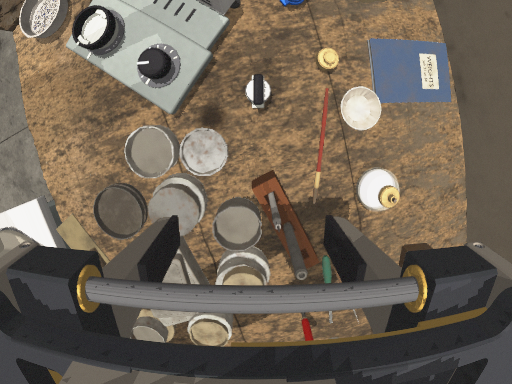

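```bash
python3 - <<'E'
from h import *
c=shot("wrist"); crop(c,220,60,300,130,8,"w1head"); crop(c,220,160,330,290,5,"w1rack")
E
```

```text
(no output)
```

View pics/w1head.png

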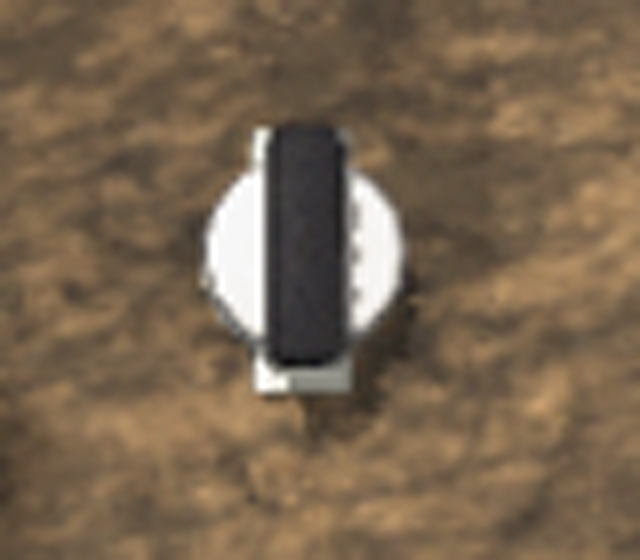

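>>> {"name": "play_rows", "arguments": {
  "steps": [
    [0, 0, 0, 20, 20, 12, 1],
    [0, 0, 0, 40, 30, 12, 1],
    [0, 0, 0, 70, 30, 12, 1],
    [0, 0, 0, 70, 30, 12, 1],
    [0, 0, 0, 70, 30, 12, 1],
    [0, 0, 0, 70, 30, 12, 1]
  ]
}}

```text
time_s: 2.67
position: [578.8, 135.3, 199.9]
tool_rot: [0.213, 1.56, -0.213]
force: [0.8, 1.2, -0.4]
opening: 1.0
```

```bash
python3 - <<'E'
from h import *
print(tool()[0])
c=shot("wrist","w2"); 
u,v=map(int,proj(c,(594,207,52))); crop(c,u-40,max(v-40,0),u+40,v+40,8,"w2head"); print(u,v)
E
```

```text
[578.83692319 135.31232726 199.9337486 ]
246 110
```

View pics/w2head.png

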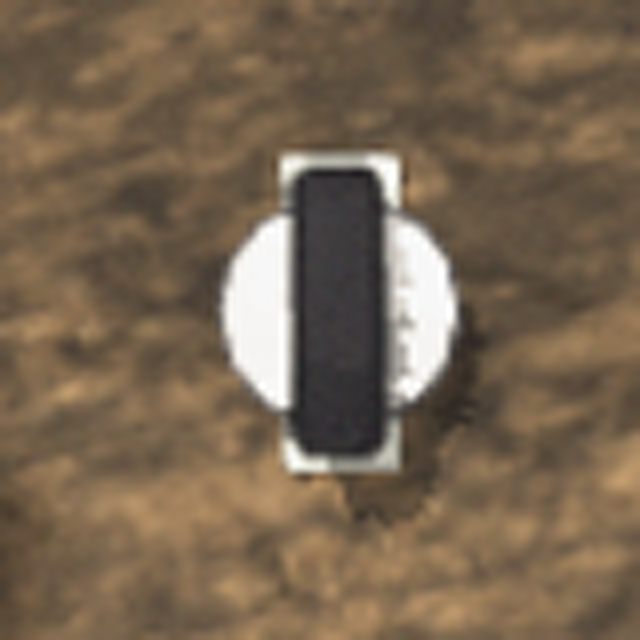

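View pics/w1rack.png

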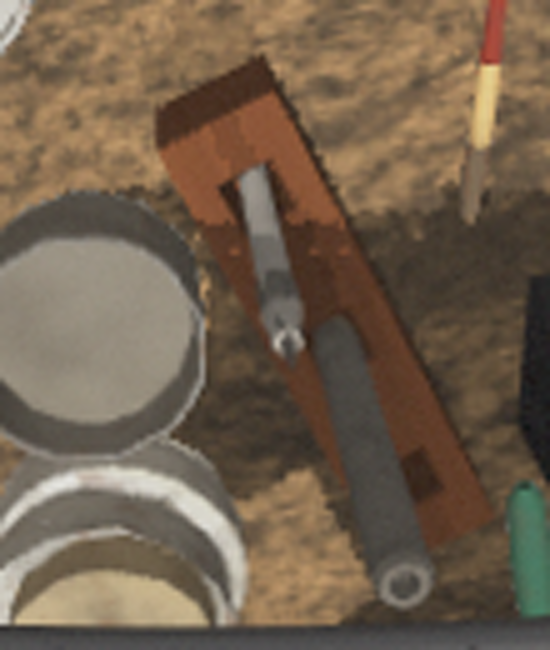

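```bash
cat > cams.json <<'E'
E
python3 - <<'E'
from h import *
c=shot("wrist"); t=shot("top"); s=shot("scene")
r2=ray(c,206+339/8,70+312/8)
print("w2/top",tri(r2,ray(t,235.7,191.5)),"w2/scene",tri(r2,ray(s,229.7,202.7)))
a=onz(c,206+341/8,70+172/8,53);b=onz(c,206+338/8,70+454/8,53);print(a,b,(a+b)/2,np.degrees(np.arctan2(*(a-b)[1::-1])),np.linalg.norm(a-b))
a=onz(c,206+280/8,70+160/8,8);b=onz(c,206+288/8,70+470/8,8);print(np.degrees(np.arctan2(*(a-b)[1::-1])))
E
```

```text
w2/top (array([596.67956361, 207.79468183,  30.41143365]), [np.float64(0.42361113801952505), np.float64(0.42361113801950845)]) w2/scene (array([596.22850974, 207.52543415,  51.25513095]), [np.float64(0.7427154699059986), np.float64(0.7427154699072417)])
[602.07782493 226.03702189  53.        ] [591.53357464 189.72570752  53.        ] [596.80569978 207.88136471  53.        ] 73.80751106785563 37.81127828042903
75.76062767782346
```

```bash
python3 - <<'E'
from h import *
print(move((596.7,207.8,80),down(-15.4)))
E
```

```text
(array([120.4,  73.8,  -2.8]), array([-0.11,  0.13, -0.07]))
```

>>> {"name": "play_rows", "arguments": {
  "steps": [
    [0, 0, 0, 20, 40, -2, 0.6],
    [0, 0, 0, 40, 73.8, -2.8, 0.6],
    [0, 0, 0, 80, 73.8, -2.8, 0.6],
    [0, 0, 0, 120, 73.8, -2.8, 0.6],
    [0, 0, 0, 120, 73.8, -2.8, 0.6],
    [0, 0, 0, 120, 73.8, -2.8, 0.6]
  ]
}}

```text
time_s: 3.37
position: [594.4, 207.6, 77.8]
tool_rot: [0.211, 1.564, -0.214]
force: [0.7, 0.3, -0.2]
opening: 0.604
```

```bash
python3 - <<'E'
from h import *
print(move((596.7,207.8,32),down(-15.4)))
c=shot("wrist","w3")
E
```

```text
(array([45.8,  1. ,  2.3]), array([-0.08, -0.18,  0.13]))
```

View pics/w3.png

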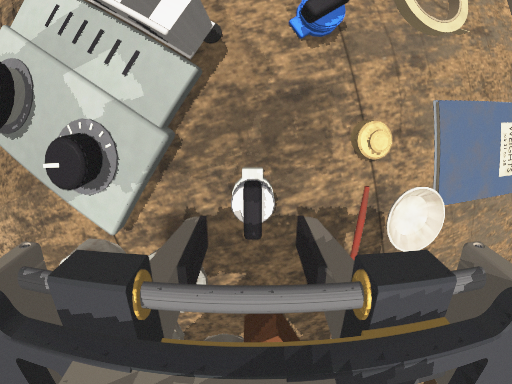

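>>> {"name": "play_rows", "arguments": {
  "newtons": 30,
  "steps": [
    [0, 0, 0, 25, 1, 2, 0.6],
    [0, 0, 0, 45, 1, 2, 0.6],
    [0, 0, 0, 45, 1, 2, 0.6],
    [0, 0, 0, 45, 1, 2, 0],
    [0, 0, 0, 45, 1, 2, 0],
    [0, 0, 0, 45, 1, 2, 0],
    [0, 0, 0, 45, 1, 2, 0],
    [0, 0, 0, 45, 1, 2, 0]
  ]
}}

```text
time_s: 4.08
position: [598.5, 208.7, 34.8]
tool_rot: [0.213, 1.559, -0.211]
force: [-0.4, 1.3, 0.3]
opening: 0.263
```

```bash
python3 - <<'E'
from h import *
print(read_state()["opening"]*92, tool()[0])
c=shot("wrist","w4")
E
```

```text
24.176772934169648 [598.48537586 208.6703562   34.84116522]
```

View pics/w4.png

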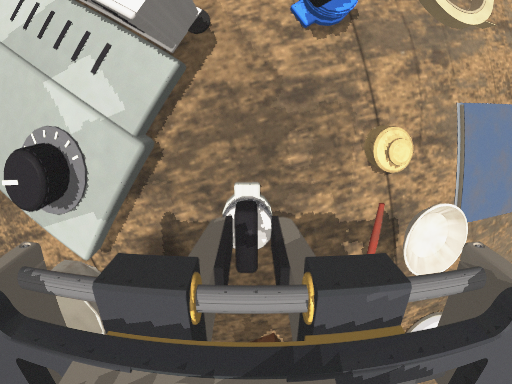

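>>> {"name": "play_rows", "arguments": {
  "newtons": 30,
  "steps": [
    [0, 0, 0, 0, 0, 0, 0],
    [0, 0, 0, 0, 0, 0, 0],
    [0, 0, 0, 0, 0, 0, 0],
    [0, 0, 0, 0, 0, 0, 0],
    [0, 0, 0, 0, 0, 0, 0]
  ]
}}

```text
time_s: 4.55
position: [597.7, 208.5, 33.6]
tool_rot: [0.212, 1.561, -0.212]
force: [-0.9, 1.6, 1.7]
opening: 0.138
```

```bash
python3 - <<'E'
from h import *
for i in range(3):
  print(read_state()["opening"]*92, tool()[0]); camera("top")
E
```

```text
12.687693774395116 [597.70775019 208.48123096  33.59446307]
12.780400362104555 [597.7100079  208.4812002   33.60377476]
12.724647129250828 [597.70831237 208.47003987  33.58317114]
```

```bash
python3 - <<'E'
from h import *
print(move((598,208,160),down(-15.4)))
p,r=tool(); print(r.inv().apply(np.array((459,297,165))-(598,208,160)))
E
```

```text
(array([-126.4,   -0.4,    0.4]), array([-0.08, -0.01,  0.  ]))
[  -4.9702591    48.66340475 -157.71547027]
```

>>> {"name": "play_rows", "arguments": {
  "steps": [
    [0, 0, 0, -40, 0, 0, 0],
    [0, 0, 0, -80, 0, 0, 0],
    [0, 0, 0, -120, 0, 0, 0],
    [-20, 0, 0, -131, 15, -50, 0],
    [-40, 0, 0, -131, 30, -100, 0],
    [-55, 0, 0, -131, 49, -157, 0],
    [-55, 0, 0, -131, 49, -157, 0],
    [-55, 0, 0, -131, 49, -157, 0],
    [-55, 0, 0, -131, 49, -157, 0],
    [-55, 0, 0, -131, 49, -157, 0]
  ]
}}

```text
time_s: 5.53
position: [458.8, 298.1, 164.5]
tool_rot: [-0.48, 1.517, 0.48]
force: [0.4, 0.2, -1.4]
opening: 0.14
```

>>> {"name": "play_rows", "arguments": {
  "steps": [
    [0, 0, 0, 0, 0, 0, 0],
    [0, 0, 0, 0, 0, 0, 0]
  ]
}}

```text
time_s: 5.7
position: [459.5, 297.5, 164.4]
tool_rot: [-0.471, 1.519, 0.471]
force: [0.4, 0.3, -1.6]
opening: 0.138
```

```bash
python3 - <<'E'
from h import *
print(read_state()["opening"]*92, tool()[0],move((459,297,160),down(39.8)))
c=shot("wrist","w5");print([proj(c,p) for p in ((401,366,72),(473,280,64))])
E
```

```text
12.694912933420154 [459.51554476 297.51349013 164.40177609] (array([ 4.4, -0.1, -0.7]), array([-5.37, -0.01,  0.  ]))
[(np.float64(240.1488433836106), np.float64(91.1621391029138)), (np.float64(252.41395697891463), np.float64(210.10110229364463))]
```

View pics/w5.png

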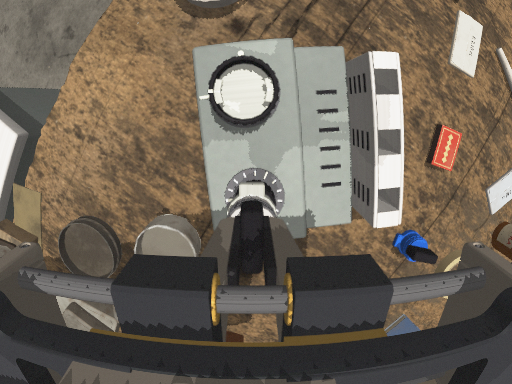

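```bash
python3 - <<'E'
from h import *
c=shot("wrist");crop(c,190,35,300,145,7,"w5ring"); crop(c,340,45,410,230,4,"w5bay")
for n,u,v in (("FL",194,45),("FR",209,225),("ML",293,38)):print(n,onz(c,u,v,30))
E
```

```text
FL [330.70132909 382.10917392  30.        ]
FR [450.00401431 228.29723472  30.        ]
ML [410.4933319  444.86576495  30.        ]
```

View pics/w5ring.png

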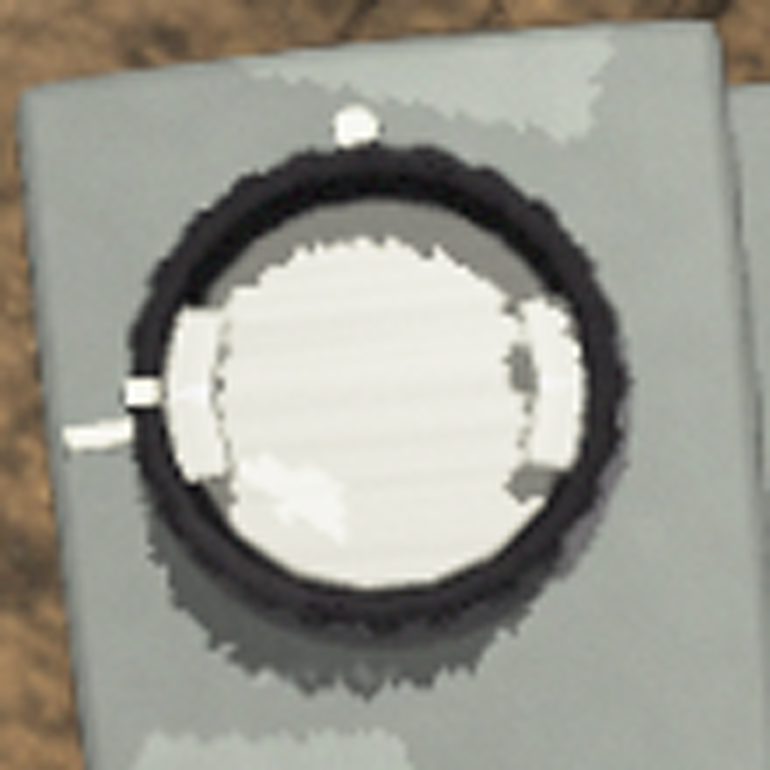

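View pics/w5bay.png

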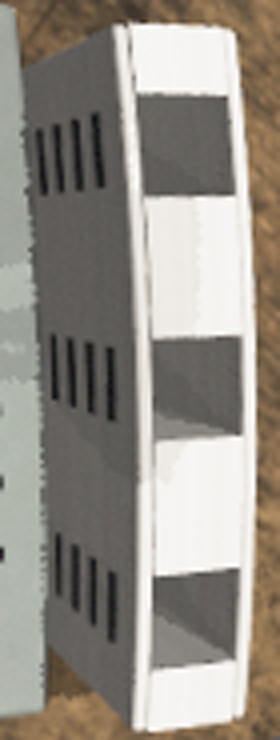

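```bash
python3 - <<'E'
from h import *
c=shot("wrist");s=shot("scene","s5");t=shot("top")
print(onz(c,244.0,89.36,72), onz(t,181.7,255.5,72), onz(s,249,260,72))
print(tri(ray(c,244.0,89.36),ray(s,249,260)))
# marks on deck z=30: front mark line (97,436), side dot (357,125)
a=onz(c,190+357/7,35+125/7,30); print("dot",a)
b=onz(c,190+80/7,35+438/7,30); print("line",b)
m=onz(c,190+142/7,35+392/7,72); print("ringmark",m)
# lugs centers
l1=onz(c,190+195/7,35+393/7,65);l2=onz(c,190+552/7,35+385/7,65);print(l1,l2,np.degrees(np.arctan2(*(l2-l1)[1::-1])),np.linalg.norm(l2-l1))
crop(s,180,190,300,310,6,"s5d")
for n,u,v in (("1",188/4,142/4),("2",197/4,385/4),("3",197/4,618/4)): print(onz(c,340+u,45+v,80))
E
```

```text
[403.04675871 369.11015558  72.        ] [401.88743087 366.01237014  72.        ] [396.55056752 370.61777655  72.        ]
(array([401.34412085, 368.00721274,  68.08277982]), [np.float64(1.9445404743899999), np.float64(1.944540474390389)])
dot [376.36942394 400.86444699  30.        ]
line [368.83148686 340.12647895  30.        ]
ringmark [379.12866793 351.60717897  72.        ]
[383.92515143 355.08403938  65.        ] [421.2780638  381.59103671  65.        ] 35.360910113561154 45.80241227684573
[501.8861764  453.67231314  80.        ]
[537.38926384 410.04182445  80.        ]
[574.26237294 367.06115855  80.        ]
```

View pics/s5d.png

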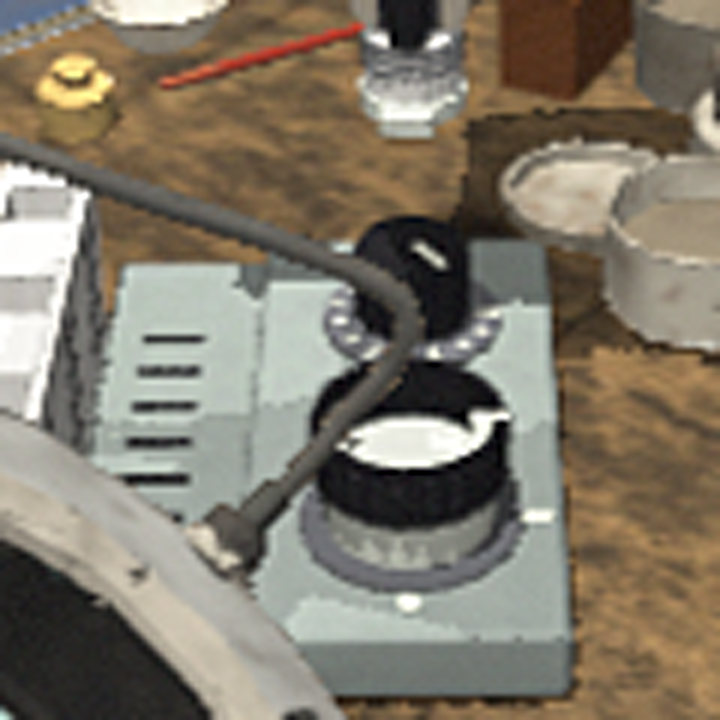

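```bash
python3 - <<'E'
from h import *
print(move((434.5,329.6,135),down(39.8)))
E
```

```text
(array([29.4, 40.8, -2.5]), array([-5.28, -0.01, -0.  ]))
```

>>> {"name": "play_rows", "arguments": {
  "steps": [
    [-2, 0, 0, 10, 20, -1, 0],
    [-5.3, 0, 0, 29, 40.8, -2.5, 0],
    [-5.3, 0, 0, 29, 40.8, -2.5, 0],
    [-5.3, 0, 0, 29, 40.8, -2.5, 0],
    [-5.3, 0, 0, 29, 40.8, -2.5, 0],
    [-5.3, 0, 0, 29, 40.8, -2.5, 0]
  ]
}}

```text
time_s: 6.45
position: [435.2, 329.6, 136.3]
tool_rot: [-0.544, 1.5, 0.544]
force: [0.0, 0.0, -2.3]
opening: 0.137
```

```bash
python3 - <<'E'
from h import *
print(tool()[0])
c=shot("wrist","w6");u,v=map(int,proj(c,(402,368,72)));print(u,v); crop(c,u-70,v-70,u+70,v+70,5,"w6ring"); np.save("w6T.npy",c["T"])
E
```

```text
[435.18699668 329.56191508 136.2794226 ]
249 137
```

View pics/w6.png

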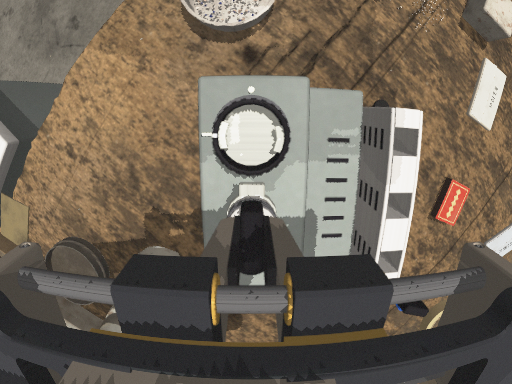

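View pics/w6ring.png

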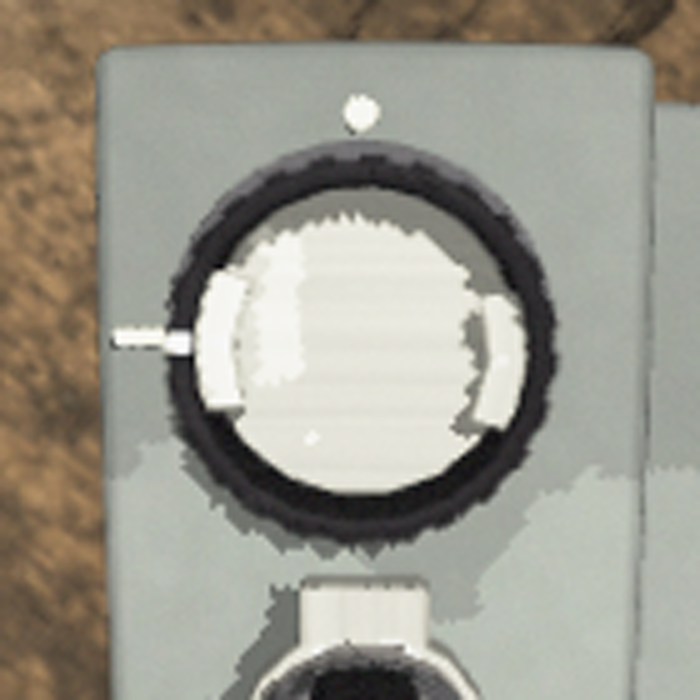

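```bash
python3 - <<'E'
from h import *
c=shot("wrist")
p6=onz(c,251.3,137.2,72);print(p6, c["T"][:3,3])
s=shot("scene");print(tri(ray(c,251.3,137.2),ray(s,248.5,260.3)))
# front edge of deck z=30 : left edge px
a=onz(c,179+97/5,67+60/5,30);b=onz(c,179+110/5,67+650/5,30);print("front dir",np.degrees(np.arctan2(*(a-b)[1::-1])))
a=onz(c,179+120/5,67+45/5,30);b=onz(c,179+640/5,67+45/5,30);print("side dir",np.degrees(np.arctan2(*(b-a)[1::-1])))
# marks
d=onz(c,179+361/5,67+113/5,30);l=onz(c,179+140/5,67+337/5,30);print("dot ang",np.degrees(np.arctan2(*(d-p6)[1::-1])),"line",np.degrees(np.arctan2(*(l-p6)[1::-1]))+180)
l1=onz(c,179+220/5,67+340/5,65);l2=onz(c,179+503/5,67+362/5,65);print("lugs",np.degrees(np.arctan2(*(l2-l1)[1::-1])),(l1+l2)/2)
print(move((p6[0],p6[1],136),down(39.8)))
E
```

```text
[402.61741944 368.93892298  72.        ] [388.92519941 384.98486593 307.26755449]
(array([401.93395594, 367.76218681,  67.01016333]), [np.float64(1.2837450286279228), np.float64(1.283745028627979)])
front dir 129.63552352328568
side dir 40.039373207422095
dot ang 129.92316061729883 line 40.89392189963837
lugs 35.358305368047446 [402.9656869  368.57502903  65.        ]
(array([ 0.2, 51. ,  0.4]), array([0.08, 0.06, 0.01]))
```

```bash
python3 - <<'E'
from h import *
c=shot("wrist");p,r=tool()
for z in (102.7,110.7):
  e=onz(c,179+366/5,67+578/5,z); print(r.inv().apply(e-p))
E
```

```text
[33.4023908  21.65466115  0.8748317 ]
[25.40217191 23.6287599   0.85164264]
```

>>> {"name": "play_rows", "arguments": {
  "steps": [
    [0, 0, 0, 0, 25, -0.2, 0],
    [0, 0, 0, 0, 52, -0.4, 0],
    [0, 0, 0, 0, 52, -0.4, 0],
    [0, 0, 0, 0, 52, -0.4, 0],
    [0, 0, 0, 10, 52, -0.4, 0],
    [0, 0, 0, 20, 52, -0.4, 0],
    [0, 0, 0, 25, 52, -0.4, 0],
    [0, 0, 0, 25, 52, -0.4, 0],
    [0, 0, 0, 25, 52, -0.4, 0]
  ]
}}

```text
time_s: 7.4
position: [400.5, 368.6, 109.8]
tool_rot: [-0.546, 1.503, 0.545]
force: [0.3, 0.6, -1.4]
opening: 0.138
```

```bash
python3 - <<'E'
from h import *
print(tool()[0],move((402.3,369.4,110),down(39.8)))
c=shot("wrist","w7"); crop(c,170,170,330,300,5,"w7c")
E
```

```text
[400.54611693 368.59018427 109.7722449 ] (array([-0.2, -0.5,  1.9]), array([ 0.11, -0.09,  0.01]))
```

View pics/w7c.png

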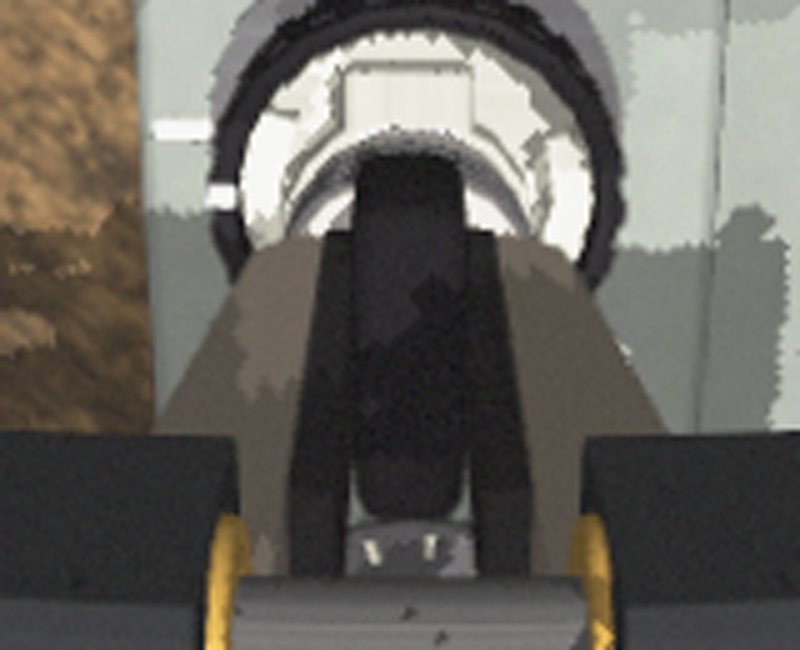

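>>> {"name": "play_rows", "arguments": {
  "steps": [
    [0, 0, 0, 0, 0, 1.5, 0],
    [0, 0, 0, 0, 0, 1.5, 0],
    [0, 0, 0, 5, 0, 1.5, 0],
    [0, 0, 0, 10, 0, 1.5, 0],
    [0, 0, 0, 15, 0, 1.5, 0],
    [0, 0, 0, 19, 0, 1.5, 0],
    [0, 0, 0, 22, 0, 1.5, 0],
    [0, 0, 0, 22, 0, 1.5, 0],
    [0, 0, 0, 22, 0, 1.5, 0]
  ]
}}

```text
time_s: 8.2
position: [401.6, 370.2, 88.3]
tool_rot: [-0.546, 1.502, 0.545]
force: [-0.6, 0.7, -1.6]
opening: 0.138
```

```bash
python3 - <<'E'
from h import *
print(tool()[0],move((402.3,369.4,83.6),down(39.8)),read_state()["force"],read_state()["torque"])
c=shot("wrist","w8"); crop(c,170,150,330,280,5,"w8c")
E
```

```text
[401.61974917 370.16044814  88.28532218] (array([ 4.7, -1. ,  0. ]), array([ 0.15, -0.04,  0.  ])) [-0.63229699  0.71229687 -1.57255242] [-0.0434673  -0.11398768 -0.02363225]
```

View pics/w8c.png

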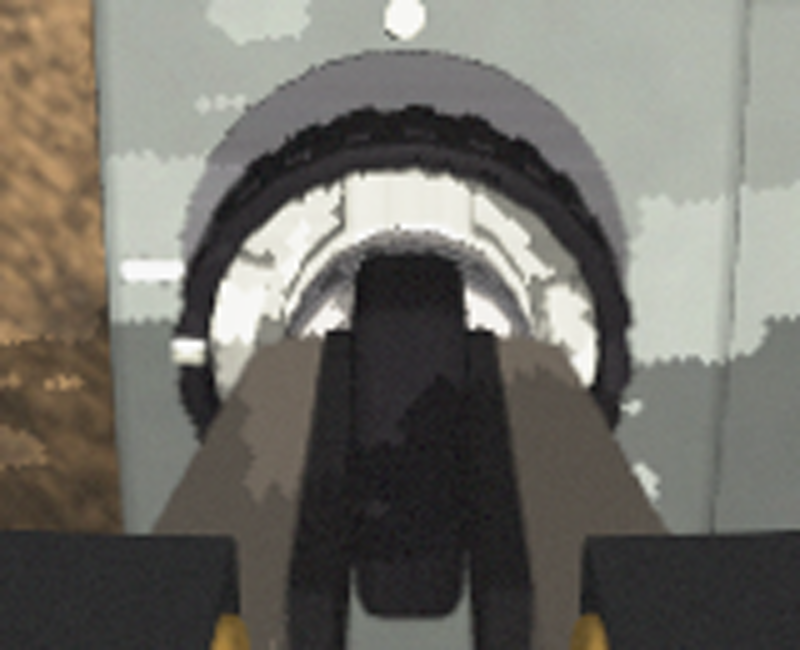

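>>> {"name": "play_rows", "arguments": {
  "steps": [
    [0, 0, 0, 1.5, -0.7, 0, 0],
    [0, 0, 0, 3, -0.7, 0, 0],
    [0, 0, 0, 4, -0.7, 0, 0],
    [0, 0, 0, 4.5, -0.7, 0, 0],
    [0, 0, 0, 4.5, -0.7, 0, 0],
    [0, 0, 0, 4.5, -0.7, 0, 0]
  ]
}}

```text
time_s: 8.75
position: [402.2, 369.8, 84.1]
tool_rot: [-0.546, 1.501, 0.546]
force: [-0.4, -0.6, -1.3]
opening: 0.139
```

```bash
python3 - <<'E'
from h import *
print(tool()[0],read_state()["force"],read_state()["torque"])
c=shot("wrist","w9"); crop(c,170,150,330,280,5,"w9c")
E
```

```text
[402.23559995 369.75668629  84.0901437 ] [-0.44420319 -0.63806819 -1.32977927] [-0.00252849 -0.13144421  0.00500549]
```

View pics/w9c.png

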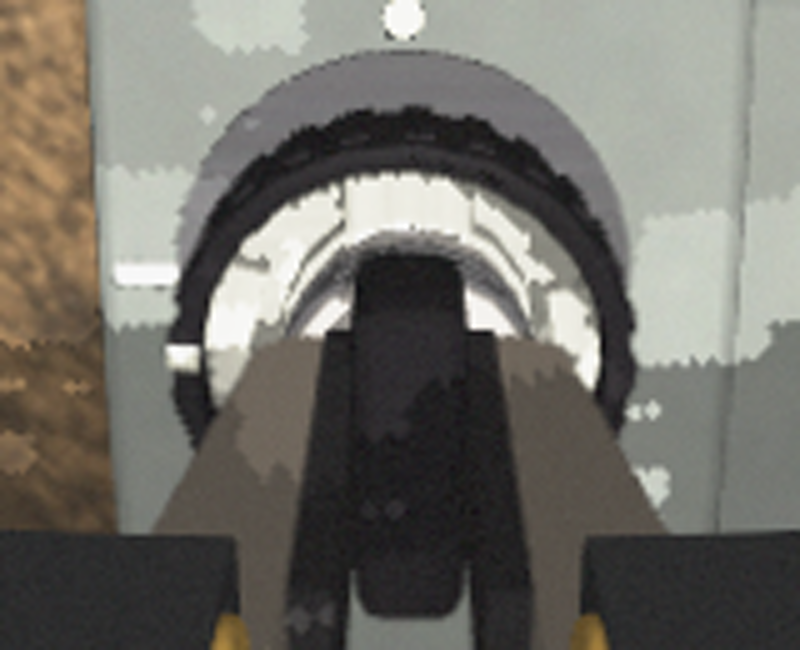

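>>> {"name": "play_rows", "arguments": {
  "steps": [
    [0, 0, 0, 0.5, 0, 0, 0],
    [0, 0, 0, 1, 0, 0, 0],
    [0, 0, 0, 1.5, 0, 0, 0],
    [0, 0, 0, 1.5, 0, 0, 0]
  ]
}}

```text
time_s: 9.13
position: [402.3, 369.9, 83.6]
tool_rot: [-0.545, 1.501, 0.546]
force: [-2.6, -1.6, 10.6]
opening: 0.141
```

>>> {"name": "play_rows", "arguments": {
  "steps": [
    [0, 0, 0, 0, 0, 0, 0.5],
    [0, 0, 0, 0, 0, 0, 0.5],
    [0, 0, 0, 0, 0, 0, 0.5],
    [0, 0, 0, 0, 0, 0, 0.5],
    [0, 0, 0, -10, 0, 0, 0.7],
    [0, 0, 0, -50, -20, 0, 1],
    [0, 0, 0, -70, -50, 0, 1],
    [0, 0, 0, -70, -50, 0, 1],
    [0, 0, 0, -70, -50, 0, 1],
    [0, 0, 0, -70, -50, 0, 1]
  ]
}}

```text
time_s: 9.97
position: [434.0, 331.3, 152.5]
tool_rot: [-0.545, 1.501, 0.545]
force: [0.1, -0.3, -0.4]
opening: 0.84
```

```bash
python3 - <<'E'
from h import *
print(tool()[0],read_state()["force"],read_state()["opening"])
c=shot("wrist","w10");u,v=map(int,proj(c,(402,368,72)));print(u,v); crop(c,u-70,v-70,u+70,v+70,5,"w10c")
s=shot("scene"); crop(s,180,170,300,310,5,"s10")
E
```

```text
[433.98575469 331.32588933 152.54888354] [ 0.06504122 -0.33731302 -0.4116303 ] 0.839633970007467
249 138
```

View pics/w10c.png

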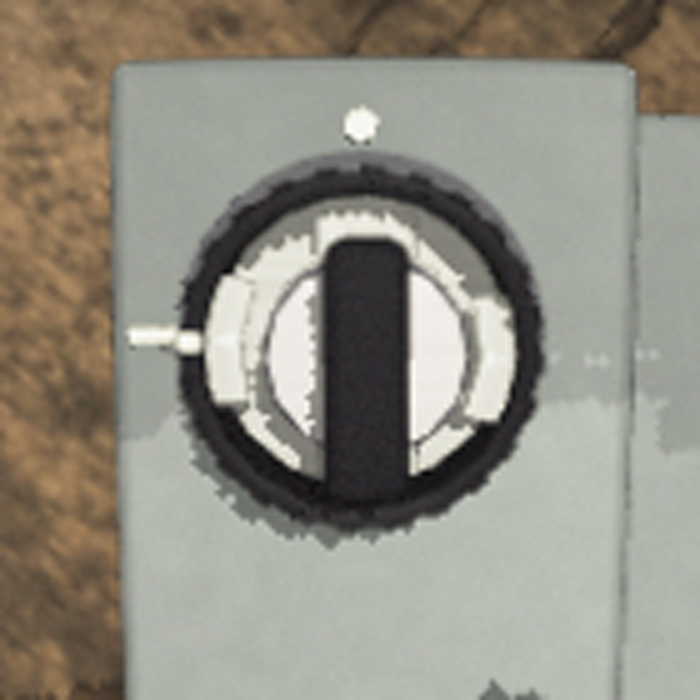

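View pics/s10.png

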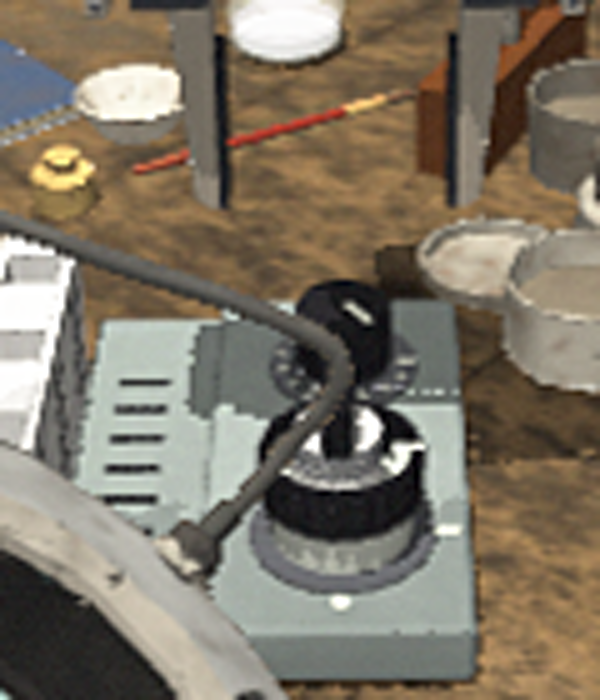

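```bash
python3 - <<'E'
from h import *
t=shot("top");s=shot("scene")
print(tri(ray(t,199.7,197),ray(s,201,234.4)))
print(tri(ray(t,212.5,209),ray(s,180+222/5,170+308/5)))
print(move((402.4,369.2,170),down(125)))
E
```

```text
(array([581.54718744, 319.19987348,  23.98663997]), [np.float64(0.028068334079425182), np.float64(0.028068334079634015)])
(array([544.35347732, 280.1480269 ,  26.94263671]), [np.float64(1.2471686396313446), np.float64(1.2471686396309243)])
(array([-18.4,  48.7,   0.5]), array([-8.5e+01, -8.0e-02, -9.0e-02]))
```

>>> {"name": "play_rows", "arguments": {
  "steps": [
    [-35, 0, 0, -18, 48.7, 0.5, 1],
    [-70, 0, 0, -18, 48.7, 0.5, 1],
    [-70, 0, 0, -18, 48.7, 0.5, 1],
    [-70, 0, 0, -18, 48.7, 0.5, 1],
    [-70, 0, 0, -18, 48.7, 0.5, 1],
    [-70, 0, 0, -18, 48.7, 0.5, 1],
    [-70, 0, 0, -18, 48.7, 0.5, 1],
    [-70, 0, 0, -18, 48.7, 0.5, 1],
    [-70, 0, 0, -18, 48.7, 0.5, 1],
    [-70, 0, 0, -18, 48.7, 0.5, 1]
  ]
}}

```text
time_s: 11.0
position: [402.7, 369.2, 169.8]
tool_rot: [-1.466, 1.021, 1.467]
force: [-0.3, 0.2, 0.1]
opening: 1.002
```

```bash
python3 - <<'E'
from h import *
print(tool()[0],move((402.4,369.2,110),down(125)))
E
```

```text
[402.65422301 369.24073201 169.78362972] (array([59.8,  0.2,  0.1]), array([-14.62,  -0.02,  -0.08]))
```

>>> {"name": "play_rows", "arguments": {
  "steps": [
    [-7, 0, 0, 30, 0.2, 0.1, 1],
    [-14.6, 0, 0, 60, 0.2, 0.1, 1],
    [-14.6, 0, 0, 90, 0.2, 0.1, 1],
    [-14.6, 0, 0, 90, 0.2, 0.1, 1],
    [-14.6, 0, 0, 90, 0.2, 0.1, 1],
    [-14.6, 0, 0, 90, 0.2, 0.1, 1]
  ]
}}

```text
time_s: 11.5
position: [403.4, 369.7, 81.4]
tool_rot: [-1.638, 0.861, 1.637]
force: [0.2, 0.1, 0.3]
opening: 0.998
```

```bash
python3 - <<'E'
from h import *
print(tool()[0],move((402.4,369.2,45),down(125)))
c=shot("wrist","w11")
s=shot("scene"); crop(s,180,150,300,310,5,"s11")
E
```

```text
[403.38441621 369.6684029   81.39494993] (array([36.4,  1.1,  0.2]), array([-0.48,  0.  ,  0.01]))
```

View pics/w11.png

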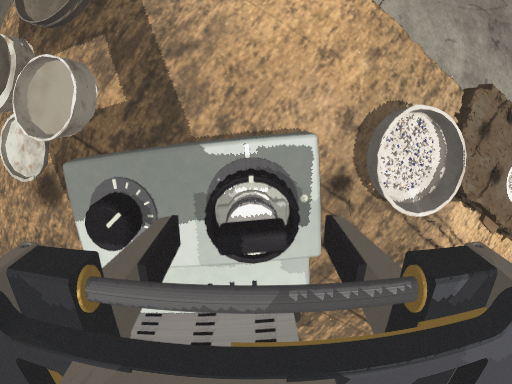

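>>> {"name": "play_rows", "arguments": {
  "newtons": 45,
  "steps": [
    [0, 0, 0, 18, 1, 0, 1],
    [0, 0, 0, 36, 1, 0, 1],
    [0, 0, 0, 36, 1, 0, 1],
    [0, 0, 0, 36, 1, 0, 0.5],
    [0, 0, 0, 36, 1, 0, 0.5],
    [0, 0, 0, 36, 1, 0, 0.5],
    [0, 0, 0, 36, 1, 0, 0.5],
    [0, 0, 0, 36, 1, 0, 0.5],
    [0, 0, 0, 36, 1, 0, 0.5],
    [0, 0, 0, 36, 1, 0, 0.5]
  ]
}}

```text
time_s: 12.43
position: [402.6, 369.4, 45.5]
tool_rot: [-1.637, 0.859, 1.637]
force: [-2.4, 2.7, 6.8]
opening: 0.666
```

```bash
python3 - <<'E'
from h import *
st=read_state();print(tool()[0],move((402.4,369.2,45),down(125)),st["force"],st["torque"],st["opening"]*92)
E
```

```text
[402.64409231 369.41899204  45.52317971] (array([ 0.5,  0.3, -0. ]), array([-0.47,  0.05,  0.09])) [-2.35214735  2.69273184  6.80114717] [0.56432673 0.47692243 0.02771062] 61.30144911720582
```

>>> {"name": "play_rows", "arguments": {
  "newtons": 45,
  "steps": [
    [5, 0, 0, 0, 0, 0, 0.4],
    [10, 0, 0, 0, 0, 0, 0.4],
    [15, 0, 0, 0, 0, 0, 0.4],
    [20, 0, 0, 0, 0, 0, 0.4],
    [25, 0, 0, 0, 0, 0, 0.4],
    [30, 0, 0, 0, 0, 0, 0.4],
    [35, 0, 0, 0, 0, 0, 0.4],
    [40, 0, 0, 0, 0, 0, 0.4],
    [45, 0, 0, 0, 0, 0, 0.4],
    [50, 0, 0, 0, 0, 0, 0.4]
  ]
}}

```text
time_s: 13.27
position: [402.8, 368.6, 45.5]
tool_rot: [-1.005, 1.326, 1.005]
force: [-1.3, -2.6, 8.7]
opening: 0.672
```

```bash
python3 - <<'E'
from h import *
st=read_state();print(tool()[0],move((402.4,369.2,45),down(125)),st["force"],st["torque"],st["opening"]*92)
c=shot("wrist","w12")
E
```

```text
[402.79969482 368.58645581  45.5064385 ] (array([0.5, 0.6, 0.5]), array([-5.068e+01,  0.000e+00,  5.000e-02])) [-1.32114464 -2.64478132  8.6651189 ] [-0.32752236  0.08451196  0.06226748] 61.82730929174216
```

View pics/w12.png

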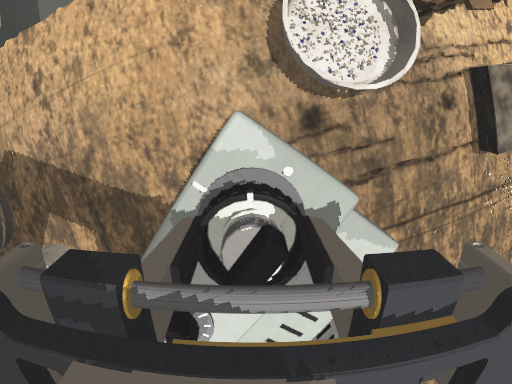

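>>> {"name": "play_rows", "arguments": {
  "steps": [
    [5, 0, 0, 0, 0, 0, 0.4],
    [10, 0, 0, 0, 0, 0, 0.4],
    [15, 0, 0, 0, 0, 0, 0.4],
    [20, 0, 0, 0, 0, 0, 0.4],
    [25, 0, 0, 0, 0, 0, 0.4],
    [30, 0, 0, 0, 0, 0, 0.4],
    [34, 0, 0, 0, 0, 0, 0.4],
    [36, 0, 0, 0, 0, 0, 0.4],
    [36, 0, 0, 0, 0, 0, 0.4],
    [36, 0, 0, 0, 0, 0, 0.4]
  ]
}}

```text
time_s: 14.15
position: [402.5, 368.0, 45.4]
tool_rot: [-0.53, 1.505, 0.527]
force: [-1.3, -4.2, 9.3]
opening: 0.669
```

```bash
python3 - <<'E'
from h import *
st=read_state();print(tool()[0],move((402.4,369.2,45),down(39.8)),st["force"],st["torque"],st["opening"]*92)
c=shot("wrist","w13")
E
```

```text
[402.49296646 367.98660772  45.35255962] (array([0.4, 1. , 0.7]), array([-1.11, -0.02,  0.07])) [-1.3087701  -4.24337769  9.28043998] [-0.5937875   0.14561504  0.97958147] 61.56219041265364
```

View pics/w13.png

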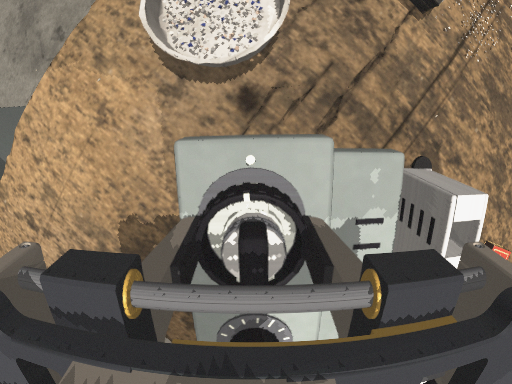

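>>> {"name": "play_rows", "arguments": {
  "steps": [
    [-1, 0, 0, 0, 0, 0, 1],
    [-1, 0, 0, 0, 0, 0, 1],
    [-1, 0, 0, 0, 0, 0, 1],
    [-1, 0, 0, 0, 0, 0, 1],
    [-1, 0, 0, -20, 0, 0, 1],
    [-1, 0, 0, -60, 0, 0, 1],
    [-1, 0, 0, -100, 0, 0, 1],
    [-1, 0, 0, -110, -40, 0, 1],
    [-1, 0, 0, -110, -50, 0, 1],
    [-1, 0, 0, -110, -50, 0, 1]
  ]
}}

```text
time_s: 15.03
position: [435.1, 328.2, 155.4]
tool_rot: [-0.538, 1.501, 0.538]
force: [-0.5, -0.4, -0.9]
opening: 1.0
```

```bash
python3 - <<'E'
from h import *
st=read_state();print(tool()[0],st["force"],st["torque"],st["opening"]*92)
c=shot("wrist","w14");u,v=map(int,proj(c,(402,368,72)));print(u,v); crop(c,u-70,v-70,u+70,v+70,5,"w14c")
E
```

```text
[435.08603756 328.21711961 155.36473289] [-0.50044582 -0.38462301 -0.9095408 ] [-0.02990295 -0.11292619 -0.01319574] 91.96733274489587
250 134
```

View pics/w14c.png

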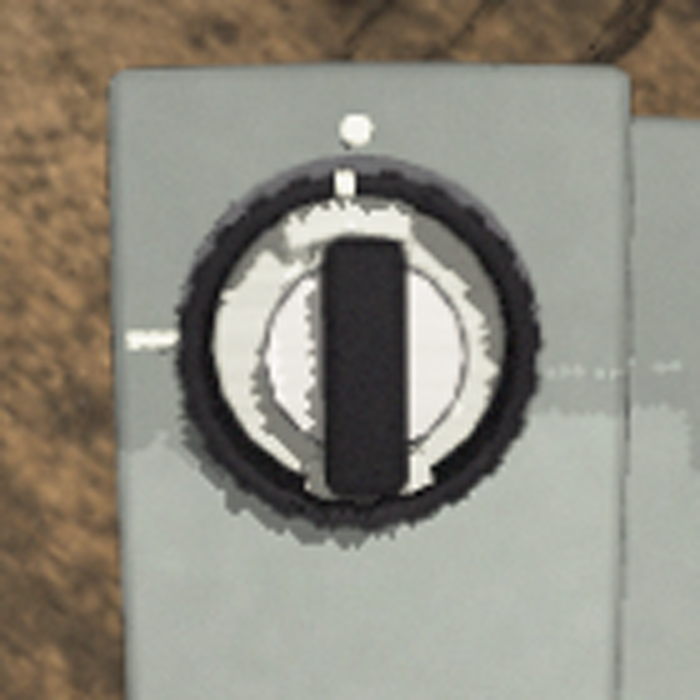

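```bash
python3 - <<'E'
from h import *
print(move((593,-31,270),down(13)))
E
```

```text
(array([-115.7, -378.9, -105.3]), array([ 2.641e+01, -1.000e-02, -1.000e-02]))
```

>>> {"name": "play_rows", "arguments": {
  "steps": [
    [5, 0, 0, -40, -10, 0, 1],
    [10, 0, 0, -80, -20, -5, 1],
    [26.4, 0, 0, -115, -340, -95, 1],
    [26.4, 0, 0, -115, -340, -95, 1],
    [26.4, 0, 0, -115, -340, -95, 1],
    [26.4, 0, 0, -115, -340, -95, 1],
    [26.4, 0, 0, -115, -340, -95, 1],
    [26.4, 0, 0, -115, -340, -95, 1],
    [26.4, 0, 0, -115, -340, -95, 1],
    [26.4, 0, 0, -115, -340, -95, 1]
  ]
}}

```text
time_s: 15.92
position: [576.2, 6.6, 268.0]
tool_rot: [-0.18, 1.566, 0.181]
force: [-0.1, 0.2, 0.2]
opening: 1.0
```

```bash
python3 - <<'E'
from h import *
print(tool()[0],move((593,-31,270),down(13)))
E
```

```text
[576.23032984   6.60820957 268.04332147] (array([ -2. , -40.4,   7.8]), array([ 0.15, -0.13, -0.06]))
```

>>> {"name": "play_rows", "arguments": {
  "steps": [
    [0, 0, 0, -2, -40, 8, 1],
    [0, 0, 0, -2, -40, 8, 1],
    [0, 0, 0, -2, -40, 8, 1],
    [0, 0, 0, -2, -40, 8, 1]
  ]
}}

```text
time_s: 16.25
position: [592.5, -28.5, 269.9]
tool_rot: [-0.179, 1.566, 0.181]
force: [-0.0, -0.3, -0.6]
opening: 0.999
```

```bash
python3 - <<'E'
from h import *
print(tool()[0])
c=shot("wrist","w15"); np.save("c15T.npy",c["T"])
for p in ((584,15,178),(571,66,160)):print(proj(c,p))
E
```

```text
[592.49057693 -28.52007947 269.89868948]
(np.float64(253.1136632010778), np.float64(142.44065125449734))
(np.float64(251.907954514406), np.float64(84.92891366640649))
```

View pics/w15.png

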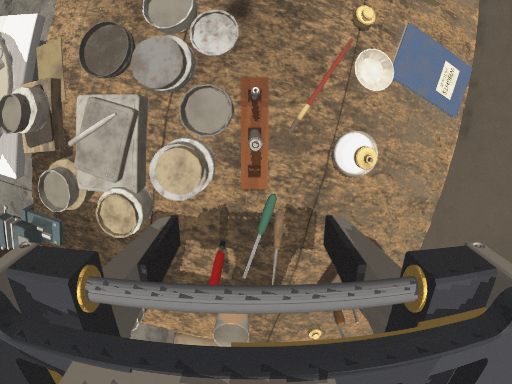

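```bash
python3 - <<'E'
from h import *
c=shot("wrist"); crop(c,210,70,300,200,6,"w15c")
E
```

```text
(no output)
```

View pics/w15c.png

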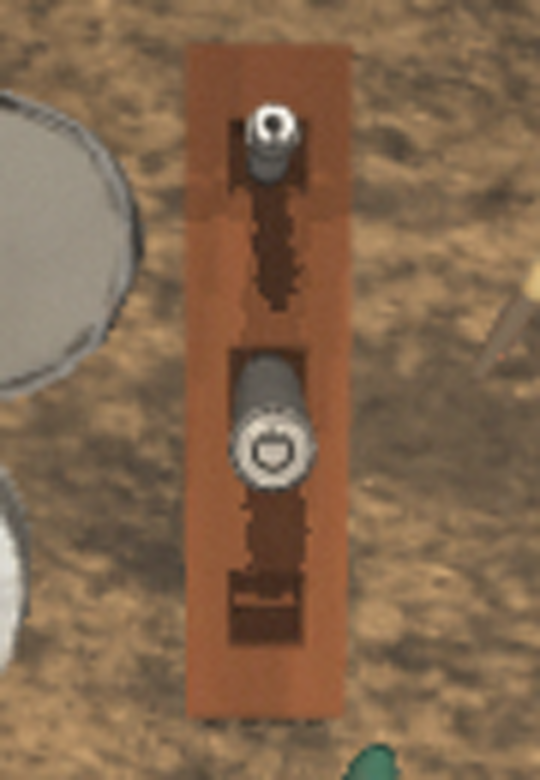

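```bash
python3 - <<'E'
from h import *
c=shot("wrist"); s=shot("scene","s15"); t=shot("top","t15")
crop(s,240,110,310,220,6,"s15c"); crop(t,260,170,330,210,10,"t15c")
print("graver",onz(c,255.3,145.0,179),"holder",onz(c,255.3,90.8,167))
print(tri(ray(c,255.3,145.0),ray(s,282.3,132.3)),tri(ray(c,255.3,90.8),ray(s,274.3,145.7)))
w=[onz(c,210+267/6,70+v/6,50) for v in (155,388,608)];print(w,np.degrees(np.arctan2(*(w[0]-w[2])[1::-1])))
print(move((584,15,200),down(13)))
E
```

```text
graver [586.46188905  13.90255348 179.        ] holder [575.36047892  61.47546073 167.        ]
(array([586.11797848,  13.29874416, 176.46058953]), [np.float64(0.5457455772333248), np.float64(0.5457455772335331)]) (array([574.76293765,  61.69590772, 157.9362173 ]), [np.float64(0.6826141987807346), np.float64(0.6826141987805076)])
[array([575.28949213,  62.7953663 ,  50.        ]), array([587.04957123,  12.92912008,  50.        ]), array([598.4161397, -35.0844681,  50.       ])] 103.2938101846182
(array([71.4, 44. ,  1.2]), array([ 0.25, -0.02, -0.02]))
```

View pics/s15c.png

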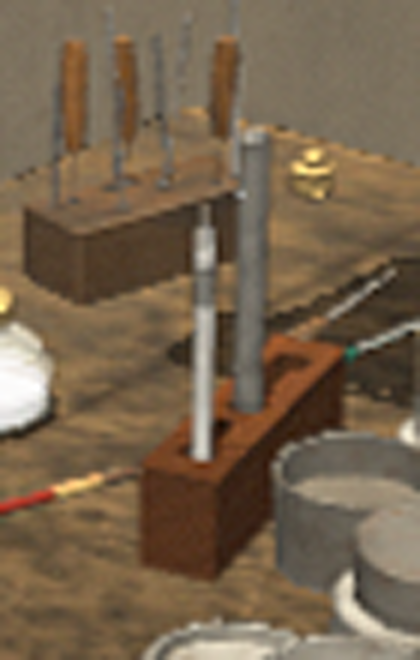

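View pics/t15c.png

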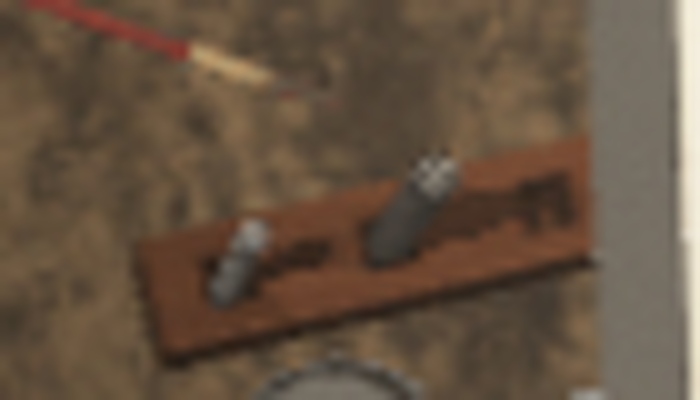

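```bash
python3 - <<'E'
from h import *
print(move((586.5,13.6,195),down(13.3)))
E
```

```text
(array([76.4, 42. ,  3.3]), array([-0.05, -0.02, -0.02]))
```

>>> {"name": "play_rows", "arguments": {
  "newtons": 25,
  "steps": [
    [0, 0, 0, 10, 30, 2, 0.7],
    [0, 0, 0, 40, 42, 3, 0.7],
    [0, 0, 0, 76, 42, 3, 0.7],
    [0, 0, 0, 76, 42, 3, 0.7],
    [0, 0, 0, 76, 42, 3, 0.7]
  ]
}}

```text
time_s: 16.92
position: [585.3, 12.7, 194.6]
tool_rot: [-0.181, 1.567, 0.181]
force: [1.3, 0.4, 1.0]
opening: 0.702
```

```bash
python3 - <<'E'
from h import *
print(tool()[0],move((586.5,13.6,120),down(13.3)))
c=shot("wrist","w16"); crop(c,170,150,340,300,4,"w16c")
E
```

```text
[585.31755707  12.70340765 194.58195521] (array([74.6,  0.5,  1.6]), array([-0.08, -0.21, -0.04]))
```

View pics/w16c.png

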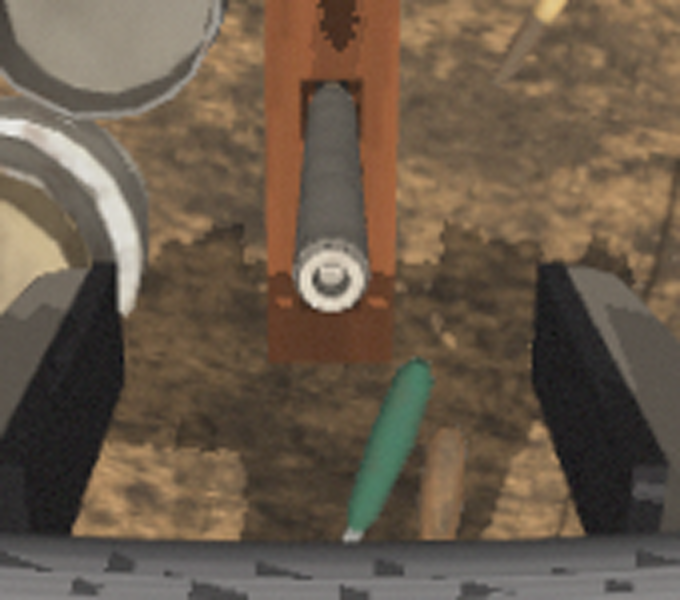

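>>> {"name": "play_rows", "arguments": {
  "newtons": 25,
  "steps": [
    [0, 0, 0, 30, 0.5, 1, 0.7],
    [0, 0, 0, 60, 0.5, 1, 0.7],
    [0, 0, 0, 75, 0.5, 1, 0.5],
    [0, 0, 0, 75, 0.5, 1, 0.1],
    [0, 0, 0, 75, 0.5, 1, 0],
    [0, 0, 0, 75, 0.5, 1, 0],
    [0, 0, 0, 75, 0.5, 1, 0],
    [0, 0, 0, 75, 0.5, 1, 0],
    [0, 0, 0, 75, 0.5, 1, 0],
    [0, 0, 0, 75, 0.5, 1, 0]
  ]
}}

```text
time_s: 17.8
position: [587.9, 12.8, 121.2]
tool_rot: [-0.18, 1.562, 0.18]
force: [0.6, 0.1, 0.3]
opening: 0.143
```

```bash
python3 - <<'E'
from h import *
st=read_state();print(tool()[0],st["force"],st["torque"],st["opening"]*92)
c=shot("wrist","w17")
E
```

```text
[587.89204701  12.80130279 121.20803256] [0.63776854 0.08281202 0.26563635] [ 0.00747239 -0.16973348  0.04295277] 13.134677507243843
```

View pics/w17.png

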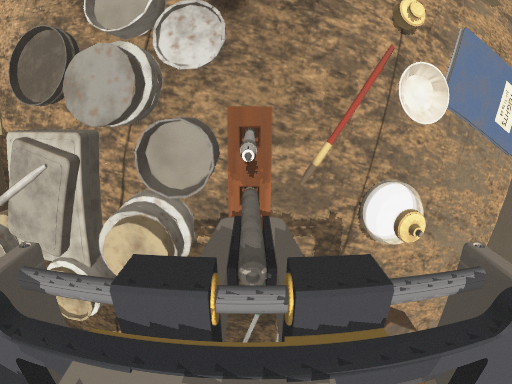

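```bash
python3 - <<'E'
from h import *
print(move((566,375,231),down(39.8)))
E
```

```text
(array([-109.9,  357.7,   61.2]), array([-2.665e+01,  4.000e-02,  2.000e-02]))
```

>>> {"name": "play_rows", "arguments": {
  "steps": [
    [0, 0, 0, -40, 0, 0, 0],
    [0, 0, 0, -80, 0, 0, 0],
    [0, 0, 0, -110, 0, 0, 0],
    [-26.5, 0, 0, -110, 280, 48, 0],
    [-26.5, 0, 0, -110, 280, 48, 0],
    [-26.5, 0, 0, -110, 280, 48, 0],
    [-26.5, 0, 0, -110, 280, 48, 0],
    [-26.5, 0, 0, -110, 280, 48, 0],
    [-26.5, 0, 0, -110, 280, 48, 0],
    [-26.5, 0, 0, -110, 280, 48, 0]
  ]
}}

```text
time_s: 18.68
position: [569.8, 299.2, 230.5]
tool_rot: [-0.542, 1.502, 0.542]
force: [0.2, 0.2, -0.1]
opening: 0.132
```

```bash
python3 - <<'E'
from h import *
print(tool()[0],move((566,375,231),down(39.8)),read_state()["opening"]*92)
E
```

```text
[569.84074376 299.19147221 230.4800356 ] (array([-0.5, 60.8, 45.5]), array([-0.11,  0.01, -0.02])) 12.13671497430745
```

>>> {"name": "play_rows", "arguments": {
  "steps": [
    [0, 0, 0, 0, 30, 22, 0],
    [0, 0, 0, 0, 60, 45, 0],
    [0, 0, 0, 0, 60, 45, 0],
    [0, 0, 0, 0, 60, 45, 0],
    [0, 0, 0, 0, 60, 45, 0],
    [0, 0, 0, 0, 60, 45, 0]
  ]
}}

```text
time_s: 19.18
position: [567.0, 370.0, 230.3]
tool_rot: [-0.541, 1.503, 0.541]
force: [-0.3, 0.9, -0.9]
opening: 0.13
```

```bash
python3 - <<'E'
from h import *
print(tool()[0],read_state()["opening"]*92)
c=shot("wrist","w18"); crop(c,210,60,300,260,4,"w18c")
s=shot("scene","s18")
E
```

```text
[566.95446788 369.97111272 230.32000252] 11.941752601599593
```

View pics/w18.png

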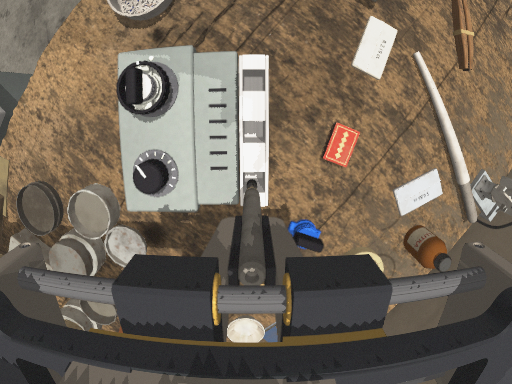

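View pics/w18c.png

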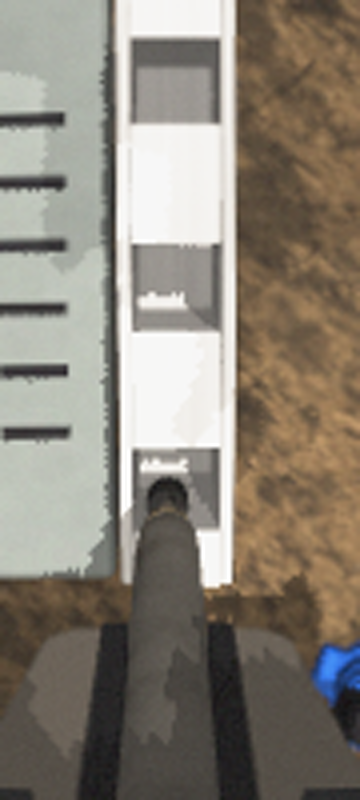

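View pics/s18.png

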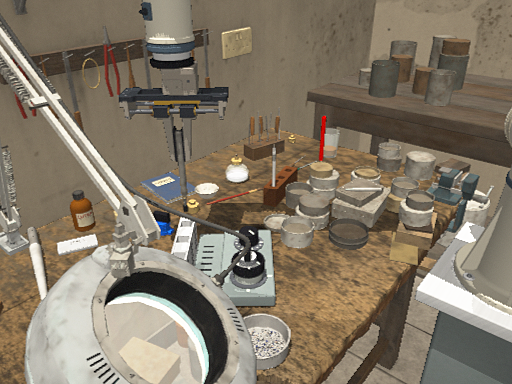

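```bash
python3 - <<'E'
from h import *
c=shot("wrist"); p,r=tool()
B=[onz(c,210+176/4,60+v/4,80) for v in (82,287,488)];print(B)
print([np.round(r.inv().apply(b-p),1) for b in B])
tip=onz(c,252,181.5,115);print("tip",tip,np.round(r.inv().apply(tip-p),1))
E
```

```text
[array([502.70345453, 452.66568947,  80.        ]), array([538.12800504, 409.83271562,  80.        ]), array([573.75112494, 366.8439118 ,  80.        ])]
[array([150.7, 104.9,   2.9]), array([150.7,  49.3,   2.9]), array([150.7,  -6.6,   3. ])]
tip [566.20153496 372.38035699 115.        ] [115.7   2.5   0.7]
```

>>> {"name": "play_rows", "arguments": {
  "steps": [
    [0, 0, 0, 0, 35, 2.5, 0],
    [0, 0, 0, 0, 70, 2.5, 0],
    [0, 0, 0, 0, 104, 2.5, 0],
    [0, 0, 0, 0, 104, 2.5, 0],
    [0, 0, 0, 0, 104, 2.5, 0],
    [0, 0, 0, 0, 104, 2.5, 0],
    [0, 0, 0, 10, 104, 2.5, 0],
    [0, 0, 0, 20, 104, 2.5, 0],
    [0, 0, 0, 20, 104, 2.5, 0],
    [0, 0, 0, 20, 104, 2.5, 0]
  ]
}}

```text
time_s: 20.17
position: [502.5, 451.7, 209.0]
tool_rot: [-0.542, 1.505, 0.54]
force: [-0.1, 0.4, -0.1]
opening: 0.136
```

```bash
python3 - <<'E'
from h import *
print(tool()[0],move((502.7,452.7,210),down(39.8)))
c=shot("wrist","w19"); crop(c,200,110,310,290,4,"w19c")
E
```

```text
[502.46897301 451.71367969 208.98528002] (array([-1. ,  0.6,  0.8]), array([-0.21, -0.14,  0.01]))
```

View pics/w19c.png

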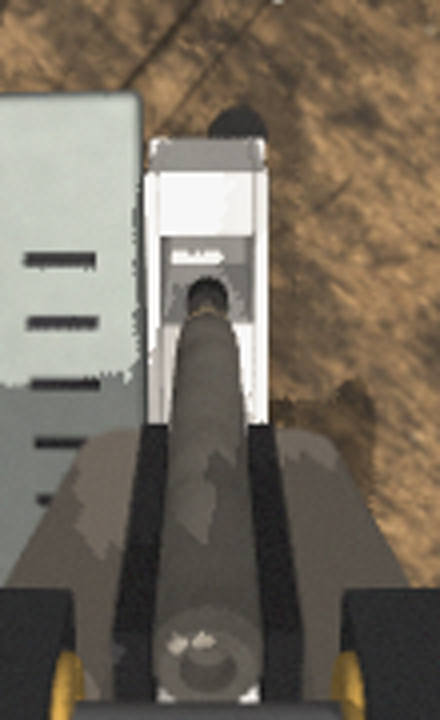

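>>> {"name": "play_rows", "arguments": {
  "steps": [
    [0, 0, 0, 12, 0.5, 0.5, 0],
    [0, 0, 0, 24, 0.5, 0.5, 0],
    [0, 0, 0, 36, 0.5, 0.5, 0],
    [0, 0, 0, 50, 0.5, 0.5, 0],
    [0, 0, 0, 65, 0.5, 0.5, 0],
    [0, 0, 0, 78, 0.5, 0.5, 0],
    [0, 0, 0, 82, 0.5, 0.5, 0],
    [0, 0, 0, 84, 0.5, 0.5, 0],
    [0, 0, 0, 84, 0.5, 0.5, 0],
    [0, 0, 0, 84, 0.5, 0.5, 0]
  ]
}}

```text
time_s: 21.05
position: [502.9, 454.0, 127.0]
tool_rot: [-0.541, 1.501, 0.542]
force: [-0.3, -0.2, -0.5]
opening: 0.129
```

```bash
python3 - <<'E'
from h import *
st=read_state();print(tool()[0],st["force"],st["torque"])
E
```

```text
[502.9082777  453.97354771 127.00889329] [-0.31264874 -0.16038912 -0.47550348] [-0.00316842 -0.13436952  0.0131334 ]
```

>>> {"name": "play_rows", "arguments": {
  "steps": [
    [0, 0, 0, 2, -0.7, 0, 0],
    [0, 0, 0, 4, -0.7, 0, 0],
    [0, 0, 0, 5, -0.7, 0, 0],
    [0, 0, 0, 5.5, -0.7, 0, 0],
    [0, 0, 0, 5.5, -0.7, 0, 0],
    [0, 0, 0, 5.5, -0.7, 0, 0]
  ]
}}

```text
time_s: 21.55
position: [503.1, 453.1, 121.1]
tool_rot: [-0.541, 1.502, 0.542]
force: [-0.4, -0.1, 0.5]
opening: 0.133
```

```bash
python3 - <<'E'
from h import *
st=read_state();print(tool()[0],st["force"],st["torque"],st["opening"]*92)
E
```

```text
[503.07809813 453.13915646 121.13173184] [-0.37127286 -0.11022601  0.46240902] [-0.08859252 -0.0578273  -0.02837482] 12.268517709934242
```

>>> {"name": "play_rows", "arguments": {
  "steps": [
    [0, 0, 0, 0.5, 0, 0, 0],
    [0, 0, 0, 1, 0, 0, 0],
    [0, 0, 0, 1.5, 0, 0, 0],
    [0, 0, 0, 1.5, 0, 0, 0]
  ]
}}

```text
time_s: 21.88
position: [503.2, 453.2, 121.0]
tool_rot: [-0.541, 1.502, 0.542]
force: [-2.5, -2.2, 12.3]
opening: 0.133
```

>>> {"name": "play_rows", "arguments": {
  "steps": [
    [0, 0, 0, -1, 0, 0, 0],
    [0, 0, 0, -1, 0, 0, 0],
    [0, 0, 0, -1, 0, 0, 0.2],
    [0, 0, 0, -1, 0, 0, 0.3],
    [0, 0, 0, -1, 0, 0, 0.5],
    [0, 0, 0, -1, 0, 0, 0.6],
    [0, 0, 0, -1, 0, 0, 0.6],
    [0, 0, 0, -1, 0, 0, 0.6]
  ]
}}

```text
time_s: 22.55
position: [503.0, 453.1, 120.3]
tool_rot: [-0.542, 1.502, 0.542]
force: [0.5, -0.6, 0.2]
opening: 0.542
```

```bash
python3 - <<'E'
from h import *
st=read_state();print(tool()[0],st["force"],st["opening"]*92)
c=shot("wrist","w20")
E
```

```text
[502.98971072 453.06845862 120.33432487] [ 0.48652978 -0.61653111  0.21839811] 49.8472856761433
```

View pics/w20.png

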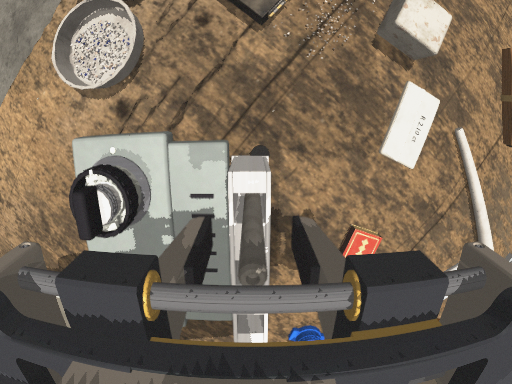

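>>> {"name": "play_rows", "arguments": {
  "steps": [
    [0, 0, 0, -30, 0, 0, 0.7],
    [0, 0, 0, -70, 0, 0, 0.7],
    [0, 0, 0, -110, 0, 0, 0.7],
    [0, 0, 0, -120, 0, 0, 0.7],
    [0, 0, 0, -120, 0, 0, 0.7]
  ]
}}

```text
time_s: 23.02
position: [504.7, 454.6, 245.0]
tool_rot: [-0.539, 1.495, 0.543]
force: [0.8, 0.0, -0.2]
opening: 0.698
```

```bash
python3 - <<'E'
from h import *
print(tool()[0],move((575,62,230),down(13.3)))
s=shot("scene"); crop(s,100,60,300,310,3,"s21"); t=shot("top"); crop(t,130,170,260,290,6,"t21")
E
```

```text
[504.68729986 454.60670914 244.98215048] (array([  13.5, -347.2, -196.5]), array([26.35,  0.4 , -0.11]))
```

View pics/s21.png

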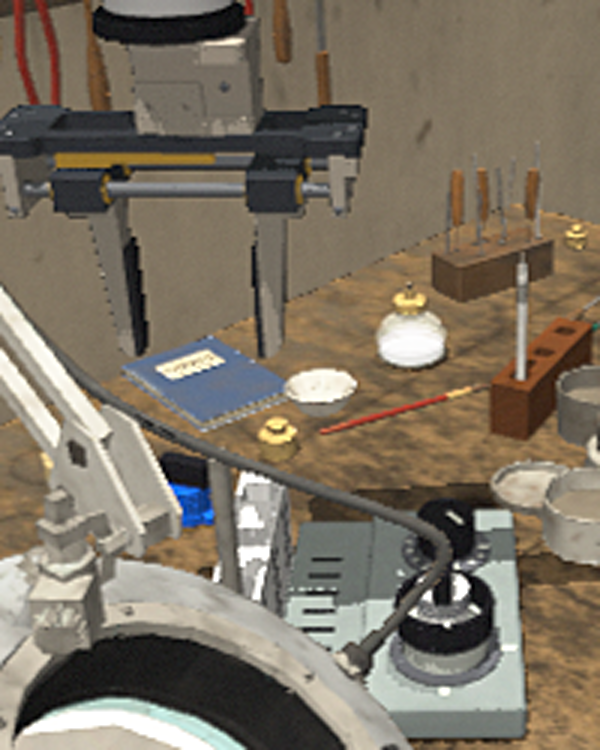

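>>> {"name": "play_rows", "arguments": {
  "steps": [
    [26.3, 0, 0, 5, -330, -187, 0.7],
    [26.3, 0, 0, 5, -330, -187, 0.7],
    [26.3, 0, 0, 5, -330, -187, 0.7],
    [26.3, 0, 0, 5, -330, -187, 0.7],
    [26.3, 0, 0, 5, -330, -187, 0.7],
    [26.3, 0, 0, 5, -330, -187, 0.7],
    [26.3, 0, 0, 5, -330, -187, 0.7],
    [26.3, 0, 0, 5, -330, -187, 0.7],
    [26.3, 0, 0, 5, -330, -187, 0.7],
    [26.3, 0, 0, 5, -330, -187, 0.7]
  ]
}}

```text
time_s: 23.95
position: [568.9, 73.8, 233.0]
tool_rot: [-0.182, 1.567, 0.179]
force: [0.3, -0.7, -0.7]
opening: 0.703
```

```bash
python3 - <<'E'
from h import *
print(tool()[0],move((575,62,190),down(13.3)))
E
```

```text
[568.8898166   73.83025915 232.99085625] (array([ 43. , -12.8,   3.4]), array([-0.15, -0.23,  0.1 ]))
```

>>> {"name": "play_rows", "arguments": {
  "steps": [
    [0, 0, 0, 0, -12.8, 3.4, 0.7],
    [0, 0, 0, 20, -12.8, 3.4, 0.7],
    [0, 0, 0, 43, -12.8, 3.4, 0.7],
    [0, 0, 0, 43, -12.8, 3.4, 0.7],
    [0, 0, 0, 43, -12.8, 3.4, 0.7],
    [0, 0, 0, 43, -12.8, 3.4, 0.7]
  ]
}}

```text
time_s: 24.45
position: [576.0, 68.8, 192.7]
tool_rot: [-0.184, 1.564, 0.184]
force: [0.4, 0.8, 0.4]
opening: 0.699
```

```bash
python3 - <<'E'
from h import *
print(tool()[0],move((575,62,115),down(13.3)))
c=shot("wrist","w22"); crop(c,170,150,340,300,4,"w22c"); p,r=tool()
print(proj(c,(575,62,165)),proj(c,(575.1,62.5,50)))
E
```

```text
[576.00521841  68.78704486 192.65624211] (array([77.7, -6.4, -2.5]), array([ 0.11, -0.03, -0.01]))
(np.float64(247.3437272423623), np.float64(222.8778374981885)) (np.float64(249.02309946703267), np.float64(183.417173215535))
```

View pics/w22c.png

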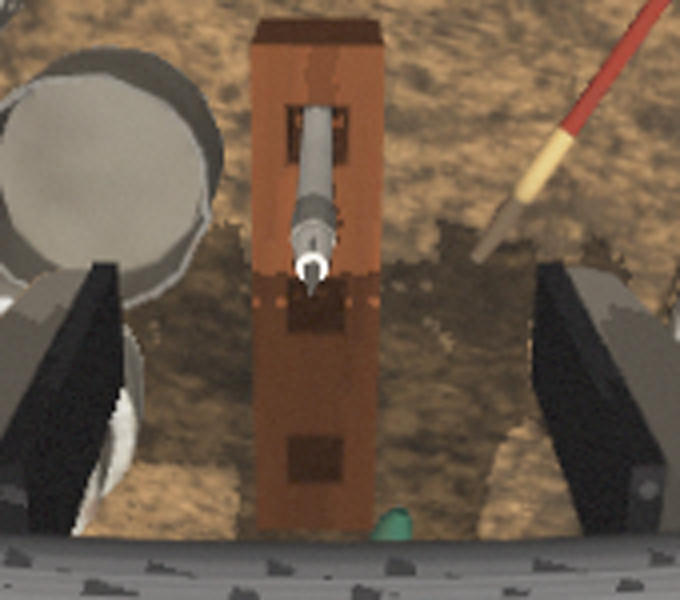

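>>> {"name": "play_rows", "arguments": {
  "newtons": 25,
  "steps": [
    [0, 0, 0, 0, -6.4, -1.5, 0.7],
    [0, 0, 0, 0, -6.4, -1.5, 0.7],
    [0, 0, 0, 0, -6.4, -1.5, 0.7]
  ]
}}

```text
time_s: 24.75
position: [576.3, 61.3, 193.3]
tool_rot: [-0.183, 1.562, 0.183]
force: [-0.3, 0.3, 0.8]
opening: 0.699
```

```bash
python3 - <<'E'
from h import *
print(tool()[0],move((575,62.3,115),down(13.3)))
E
```

```text
[576.27813914  61.28020373 193.26507213] (array([78.3,  1.3, -1.1]), array([0.04, 0.07, 0.01]))
```

>>> {"name": "play_rows", "arguments": {
  "newtons": 25,
  "steps": [
    [0, 0, 0, 30, 0.8, -1, 0.7],
    [0, 0, 0, 60, 0.8, -1, 0.6],
    [0, 0, 0, 78, 0.8, -1, 0.5],
    [0, 0, 0, 78, 0.8, -1, 0.2],
    [0, 0, 0, 78, 0.8, -1, 0],
    [0, 0, 0, 78, 0.8, -1, 0],
    [0, 0, 0, 78, 0.8, -1, 0],
    [0, 0, 0, 78, 0.8, -1, 0],
    [0, 0, 0, 78, 0.8, -1, 0],
    [0, 0, 0, 78, 0.8, -1, 0]
  ]
}}

```text
time_s: 25.58
position: [575.2, 62.0, 115.3]
tool_rot: [-0.183, 1.562, 0.183]
force: [-0.1, 0.8, 4.7]
opening: 0.092
```

```bash
python3 - <<'E'
from h import *
st=read_state();print(tool()[0],st["force"],st["torque"],st["opening"]*92)
c=shot("wrist","w23")
print(move((600,330,225),down(39.8)))
E
```

```text
[575.18353429  62.02998482 115.30305362] [-0.08090744  0.76528581  4.73479321] [-0.05818125  0.05092776 -0.01313215] 8.479996143982742
(array([-109.6,  255. ,   86.1]), array([-2.645e+01,  6.000e-02,  2.000e-02]))
```

View pics/w23.png

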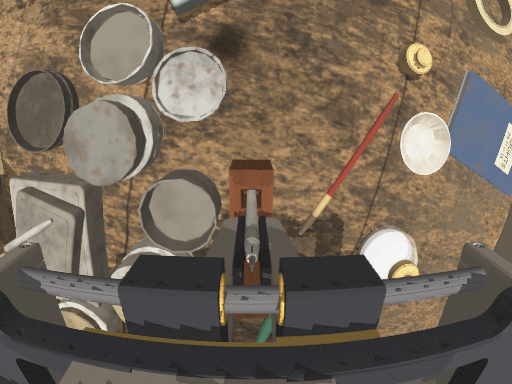

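```bash
python3 - <<'E'
from h import *
print(move((591,346,225),down(39.8)))
E
```

```text
(array([-109.6,  272.6,   81.1]), array([-2.645e+01,  6.000e-02,  2.000e-02]))
```

>>> {"name": "play_rows", "arguments": {
  "steps": [
    [0, 0, 0, -40, 0, 0, 0],
    [0, 0, 0, -80, 0, 0, 0],
    [0, 0, 0, -110, 0, 0, 0],
    [-26.5, 0, 0, -110, 265, 79, 0],
    [-26.5, 0, 0, -110, 265, 79, 0],
    [-26.5, 0, 0, -110, 265, 79, 0],
    [-26.5, 0, 0, -110, 265, 79, 0],
    [-26.5, 0, 0, -110, 265, 79, 0],
    [-26.5, 0, 0, -110, 265, 79, 0],
    [-26.5, 0, 0, -110, 265, 79, 0]
  ]
}}

```text
time_s: 26.47
position: [590.0, 342.0, 224.5]
tool_rot: [-0.545, 1.501, 0.546]
force: [-0.2, 0.5, -0.3]
opening: 0.091
```

>>> {"name": "play_rows", "arguments": {
  "steps": [
    [0, 0, 0, 0, 0, 0, 0],
    [0, 0, 0, 0, 0, 0, 0],
    [0, 0, 0, 0, 0, 0, 0]
  ]
}}

```text
time_s: 26.72
position: [590.1, 337.3, 224.2]
tool_rot: [-0.545, 1.502, 0.544]
force: [0.2, 0.2, -0.9]
opening: 0.094
```

```bash
python3 - <<'E'
from h import *
print(tool()[0],read_state()["opening"]*92,move((573.8,366.8,225),down(39.8)))
c=shot("wrist","w24"); crop(c,200,100,310,290,4,"w24c")
E
```

```text
[590.10690889 337.33304985 224.17351442] 8.610080780032165 (array([-0.8, 33.1,  6.4]), array([ 0.07, -0.06,  0.01]))
```

View pics/w24.png

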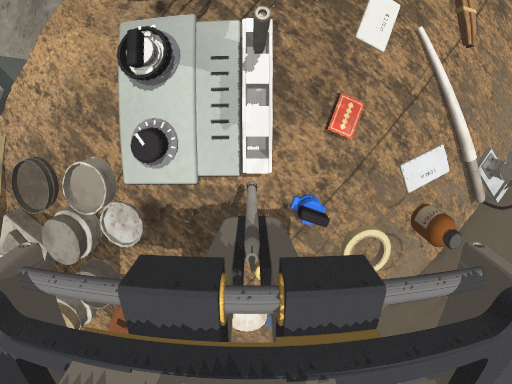

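View pics/w24c.png

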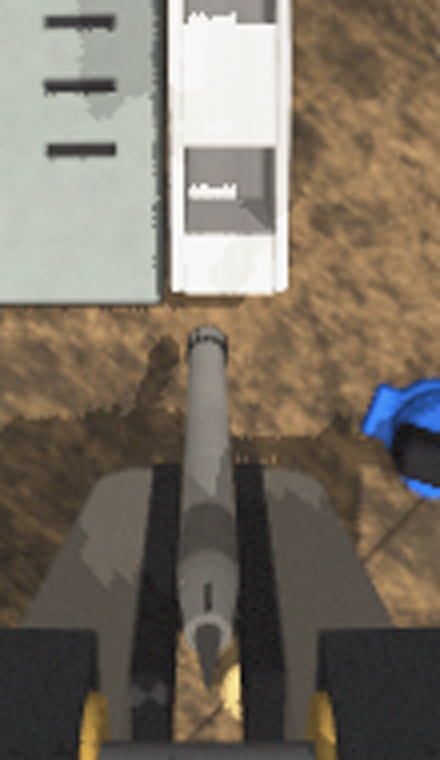

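```bash
python3 - <<'E'
from h import *
c=shot("wrist");p,r=tool()
b=onz(c,257.5,147.5,80);print(b,r.inv().apply(b-p)); s=shot("scene")
tip=onz(c,200+207/4,100+340/4,115);print(r.inv().apply(tip-p))
E
```

```text
[574.29485919 366.31534835  80.        ] [144.47468857  33.22072824   6.70706456]
[109.48640407   0.89333392   0.56437285]
```

>>> {"name": "play_rows", "arguments": {
  "steps": [
    [0, 0, 0, 0, 33.2, 6.3, 0],
    [0, 0, 0, 0, 33.2, 6.3, 0],
    [0, 0, 0, 0, 33.2, 6.3, 0],
    [0, 0, 0, 0, 33.2, 6.3, 0],
    [0, 0, 0, 15, 33.2, 6.3, 0],
    [0, 0, 0, 20, 33.2, 6.3, 0],
    [0, 0, 0, 20, 33.2, 6.3, 0],
    [0, 0, 0, 20, 33.2, 6.3, 0]
  ]
}}

```text
time_s: 27.53
position: [574.1, 366.8, 204.3]
tool_rot: [-0.544, 1.503, 0.543]
force: [0.4, -0.5, 0.1]
opening: 0.092
```

```bash
python3 - <<'E'
from h import *
print(tool()[0],move((574,366.5,205),down(39.8)))
c=shot("wrist","w25"); crop(c,200,110,310,290,4,"w25c")
E
```

```text
[574.06760586 366.81026906 204.26606613] (array([-0.7, -0.2, -0.3]), array([ 0.01, -0.06, -0.  ]))
```

View pics/w25c.png

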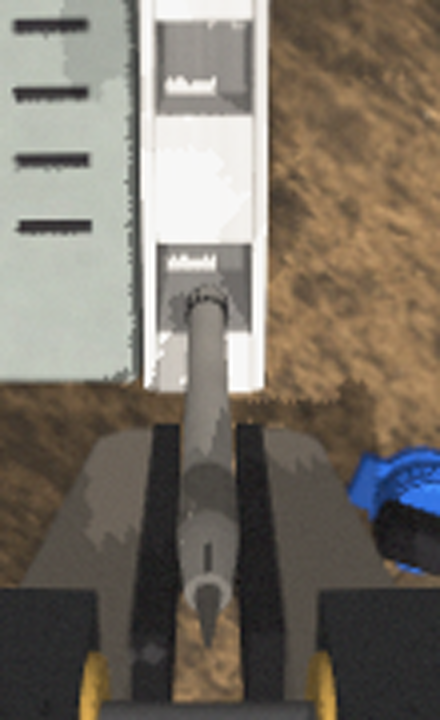

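Aligned. Descending.

>>> {"name": "play_rows", "arguments": {
  "steps": [
    [0, 0, 0, 12, 0, 0, 0],
    [0, 0, 0, 24, 0, 0, 0],
    [0, 0, 0, 36, 0, 0, 0],
    [0, 0, 0, 50, 0, 0, 0],
    [0, 0, 0, 65, 0, 0, 0],
    [0, 0, 0, 78, 0, 0, 0],
    [0, 0, 0, 83, 0, 0, 0],
    [0, 0, 0, 85, 0, 0, 0],
    [0, 0, 0, 85, 0, 0, 0],
    [0, 0, 0, 85, 0, 0, 0]
  ]
}}

```text
time_s: 28.42
position: [574.3, 367.8, 119.9]
tool_rot: [-0.544, 1.501, 0.544]
force: [1.1, 0.6, 0.2]
opening: 0.1
```

>>> {"name": "play_rows", "arguments": {
  "steps": [
    [0, 0, 0, 1, 0, 0, 0],
    [0, 0, 0, 2, 0, 0, 0],
    [0, 0, 0, 3, 0, 0, 0],
    [0, 0, 0, 3, 0, 0, 0]
  ]
}}

```text
time_s: 28.75
position: [574.1, 367.6, 116.7]
tool_rot: [-0.544, 1.501, 0.544]
force: [-0.5, -0.7, -1.2]
opening: 0.091
```

```bash
python3 - <<'E'
from h import *
st=read_state();print(tool()[0],st["force"],st["opening"]*92)
E
```

```text
[574.05421797 367.64076277 116.66035811] [-0.5230682  -0.71729871 -1.21354421] 8.400663474625206
```

>>> {"name": "play_rows", "arguments": {
  "steps": [
    [0, 0, 0, 0.7, 0, 0, 0],
    [0, 0, 0, 1.4, 0, 0, 0],
    [0, 0, 0, 2, 0, 0, 0],
    [0, 0, 0, 2, 0, 0, 0]
  ]
}}

```text
time_s: 29.08
position: [574.4, 367.9, 115.3]
tool_rot: [-0.544, 1.5, 0.544]
force: [-1.0, -0.9, 6.0]
opening: 0.094
```

Contact. Release slowly.

>>> {"name": "play_rows", "arguments": {
  "steps": [
    [0, 0, 0, -0.5, 0, 0, 0],
    [0, 0, 0, -0.5, 0, 0, 0],
    [0, 0, 0, -0.5, 0, 0, 0.15],
    [0, 0, 0, -0.5, 0, 0, 0.3],
    [0, 0, 0, -0.5, 0, 0, 0.5],
    [0, 0, 0, -0.5, 0, 0, 0.6],
    [0, 0, 0, -0.5, 0, 0, 0.6],
    [0, 0, 0, -0.5, 0, 0, 0.6]
  ]
}}

```text
time_s: 29.75
position: [573.9, 367.6, 114.9]
tool_rot: [-0.544, 1.502, 0.544]
force: [0.0, -0.4, -0.2]
opening: 0.492
```

>>> {"name": "play_rows", "arguments": {
  "steps": [
    [0, 0, 0, -30, 0, 0, 0.7],
    [0, 0, 0, -70, 0, 0, 0.7],
    [0, 0, 0, -110, 0, 0, 0.7],
    [0, 0, 0, -120, 0, 0, 0.7],
    [0, 0, 0, -120, 0, 0, 0.7],
    [0, 0, 0, -120, 0, 0, 0.7]
  ]
}}

```text
time_s: 30.25
position: [574.0, 367.7, 235.1]
tool_rot: [-0.544, 1.501, 0.544]
force: [0.9, 0.3, -0.2]
opening: 0.703
```

```bash
python3 - <<'E'
from h import *
print(tool()[0],move((530,285,240),down(39.8)))
c=shot("wrist","w26")
s=shot("scene"); crop(s,100,60,300,310,3,"s26"); t=shot("top"); crop(t,130,170,330,290,4,"t26")
E
```

```text
[574.00574274 367.65698297 235.08620804] (array([ -5. , -35.3, -86.7]), array([0.05, 0.05, 0.01]))
```

View pics/s26.png

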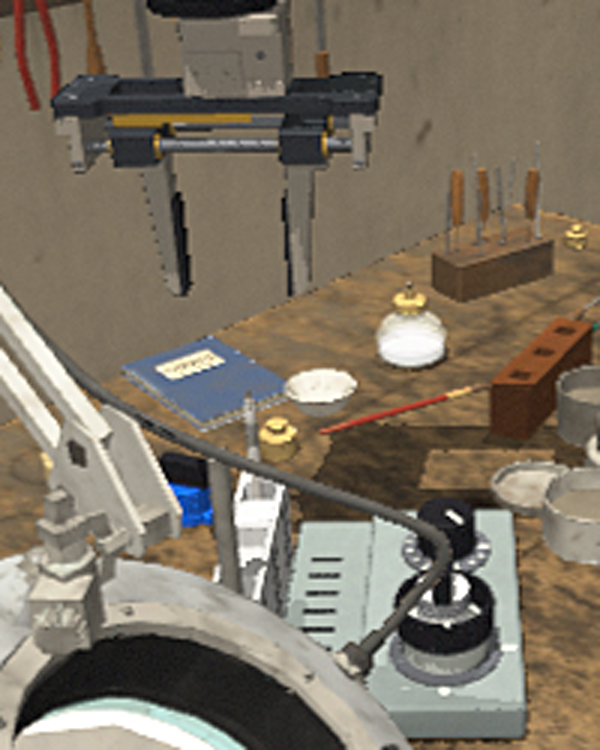

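View pics/w26.png

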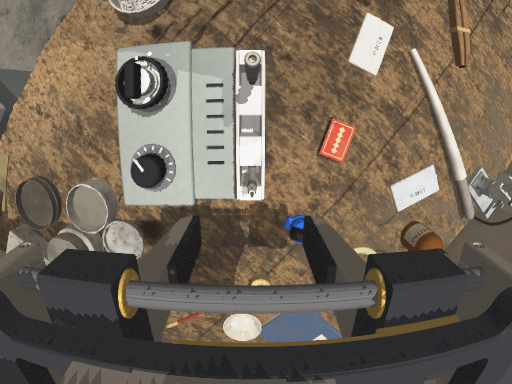

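```bash
python3 - <<'E'
from h import *
print(move((505,245,170),down(39.8)))
E
```

```text
(array([  63.1,  -50.1, -130.1]), array([ 0.05, -0.2 , -0.03]))
```

>>> {"name": "play_rows", "arguments": {
  "steps": [
    [0, 0, 0, 0, -15, -35, 0.7],
    [0, 0, 0, 0, -30, -70, 0.7],
    [0, 0, 0, 0, -45, -105, 0.7],
    [0, 0, 0, 20, -50, -130, 0.7],
    [0, 0, 0, 50, -50, -130, 0.7],
    [0, 0, 0, 63, -50, -130, 0.7],
    [0, 0, 0, 63, -50, -130, 0.7],
    [0, 0, 0, 63, -50, -130, 0.7],
    [0, 0, 0, 63, -50, -130, 0.7]
  ]
}}

```text
time_s: 31.15
position: [506.5, 246.2, 172.1]
tool_rot: [-0.544, 1.502, 0.544]
force: [-0.4, 0.7, 0.5]
opening: 0.698
```

```bash
python3 - <<'E'
from h import *
print(tool()[0])
c=shot("wrist","w27"); u,v=map(int,proj(c,(474,281,64)));print(u,v); crop(c,u-60,v-60,u+60,v+60,6,"w27c")
E
```

```text
[506.5265196  246.22680838 172.1433931 ]
248 136
```

View pics/w27c.png

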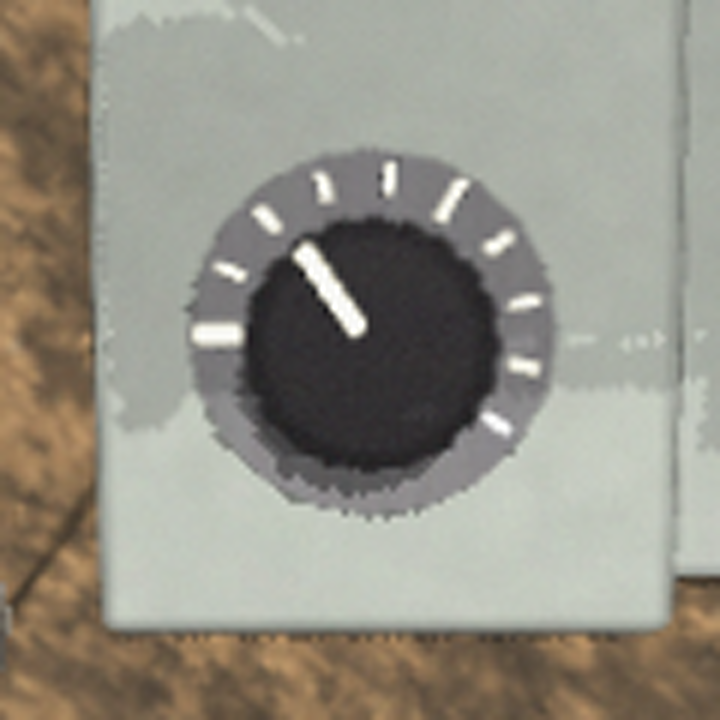

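View pics/w27.png

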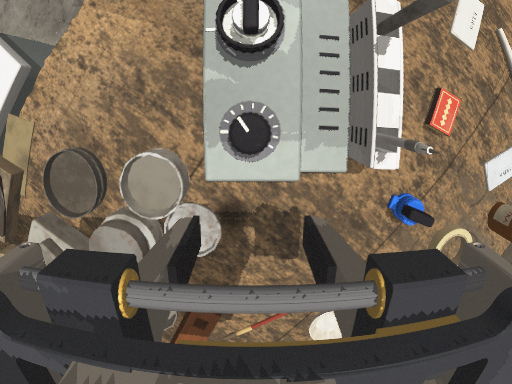

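```bash
python3 - <<'E'
from h import *
c=shot("wrist");s=shot("scene"); o=lambda x,y,z:onz(c,188+x/6,76+y/6,z)
D=o(372,343,64);print("dial top",D,tri(ray(c,188+372/6,76+343/6),ray(s,249,229.3)))
a=o(358,330,64);b=o(303,250,64)
print("pointer",np.degrees(np.arctan2(*(b-a)[1::-1])),np.degrees(np.arctan2(*(b-D)[1::-1])))
T=[o(*q,32) for q in ((217,333),(230,270),(267,218),(322,187),(390,178),(452,200),(499,242),(524,301),(524,367),(497,424))]
# circle fit
A=np.array([[2*t[0],2*t[1],1] for t in T]);y=np.array([t[0]**2+t[1]**2 for t in T]);x=np.linalg.lstsq(A,y,rcond=None)[0];C=x[:2];print("C",C)
print([round(float(np.degrees(np.arctan2(t[1]-C[1],t[0]-C[0]))),1) for t in T])
print(move((D[0],D[1],110),down(85)))
E
```

```text
dial top [473.39004574 284.90076645  64.        ] (array([472.06126665, 283.86680147,  65.0935154 ]), [np.float64(1.6870128072686335), np.float64(1.6870128072690298)])
pointer 163.93883244853072 166.0222885627273
C [473.75008617 284.35853454]
[-140.4, -164.5, 171.9, 148.6, 123.4, 99.2, 75.9, 52.1, 27.3, 3.7]
(array([62.8, 51. , -1.1]), array([-45.13,   0.07,   0.05]))
```

>>> {"name": "play_rows", "arguments": {
  "newtons": 20,
  "steps": [
    [-7, 0, 0, 10, 25, -0.5, 0.7],
    [-14, 0, 0, 20, 51, -1, 0.7],
    [-21, 0, 0, 30, 51, -1, 0.7],
    [-28, 0, 0, 40, 51, -1, 0.7],
    [-35, 0, 0, 50, 51, -1, 0.7],
    [-42, 0, 0, 62, 51, -1, 0.7],
    [-45, 0, 0, 62, 51, -1, 0.7],
    [-45, 0, 0, 62, 51, -1, 0.7],
    [-45, 0, 0, 62, 51, -1, 0.7]
  ]
}}

```text
time_s: 32.05
position: [473.2, 284.9, 110.5]
tool_rot: [-1.141, 1.25, 1.141]
force: [0.2, 0.2, -0.3]
opening: 0.702
```

```bash
python3 - <<'E'
from h import *
print(tool()[0],move((473.3,284.5,40),down(85)))
c=shot("wrist","w28")
E
```

```text
[473.21459023 284.85809819 110.54317983] (array([70.5, -0.1, -0.4]), array([-0.26,  0.03,  0.05]))
```

View pics/w28.png

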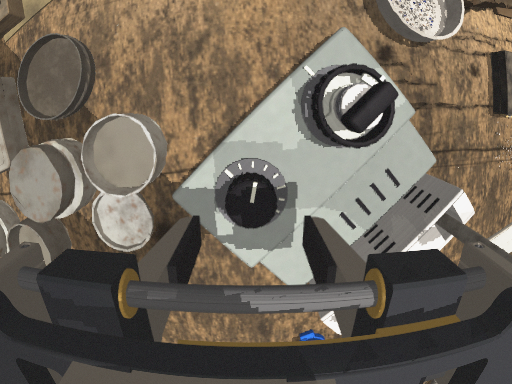

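>>> {"name": "play_rows", "arguments": {
  "newtons": 20,
  "steps": [
    [0, 0, 0, 30, 0, -0.3, 0.7],
    [0, 0, 0, 55, 0, -0.3, 0.7],
    [0, 0, 0, 69, 0, -0.3, 0.7],
    [0, 0, 0, 69, 0, -0.3, 0.6],
    [0, 0, 0, 69, 0, -0.3, 0.4],
    [0, 0, 0, 69, 0, -0.3, 0.3],
    [0, 0, 0, 69, 0, -0.3, 0.3],
    [0, 0, 0, 69, 0, -0.3, 0.3],
    [0, 0, 0, 69, 0, -0.3, 0.3]
  ]
}}

```text
time_s: 32.85
position: [473.7, 284.3, 42.4]
tool_rot: [-1.143, 1.248, 1.142]
force: [-0.0, -3.6, 6.3]
opening: 0.428
```

```bash
python3 - <<'E'
from h import *
st=read_state();print(tool()[0],st["force"],st["torque"],st["opening"]*92)
c=shot("wrist","w29"); crop(c,200,130,310,300,4,"w29c")
E
```

```text
[473.67910453 284.34191779  42.37647849] [-0.03573281 -3.58194942  6.29938821] [-0.52525885 -0.17637498  0.04838127] 39.36161875819682
```

View pics/w29c.png

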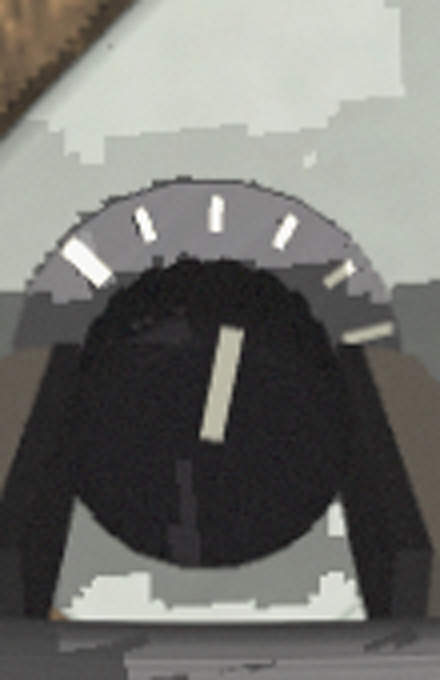

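>>> {"name": "play_rows", "arguments": {
  "newtons": 25,
  "steps": [
    [0, 0, 0, 0, 0, 0, 0.2],
    [7, 0, 0, 0, 0, 0, 0.2],
    [14, 0, 0, 0, 0, 0, 0.2],
    [21, 0, 0, 0, 0, 0, 0.2],
    [28, 0, 0, 0, 0, 0, 0.2],
    [35, 0, 0, 0, 0, 0, 0.2],
    [42, 0, 0, 0, 0, 0, 0.2],
    [49, 0, 0, 0, 0, 0, 0.2],
    [55, 0, 0, 0, 0, 0, 0.2],
    [60, 0, 0, 0, 0, 0, 0.2]
  ]
}}

```text
time_s: 33.73
position: [472.9, 283.3, 42.3]
tool_rot: [-0.337, 1.544, 0.335]
force: [-1.9, -8.2, 12.8]
opening: 0.425
```

>>> {"name": "play_rows", "arguments": {
  "steps": [
    [4, 0, 0, 0, 0, 0, 0.2],
    [8, 0, 0, 0, 0, 0, 0.2],
    [8, 0, 0, 0, 0, 0, 0.2],
    [8, 0, 0, 0, 0, 0, 0.2]
  ]
}}

```text
time_s: 34.07
position: [472.7, 283.2, 42.3]
tool_rot: [-0.232, 1.559, 0.23]
force: [-2.6, -8.1, 12.3]
opening: 0.428
```

```bash
python3 - <<'E'
from h import *
st=read_state();print(tool()[0],st["force"],st["torque"],st["opening"]*92, move((473,284,40),down(85)))
c=shot("wrist","w30"); crop(c,200,130,310,300,4,"w30c")
E
```

```text
[472.68110405 283.1830943   42.32938688] [-2.55698879 -8.13043234 12.25604217] [-1.54553074  0.30683615 -0.00640664] 39.39278441561456 (array([2.3, 0.7, 0.5]), array([-6.816e+01, -6.000e-02,  5.000e-02]))
```

View pics/w30c.png

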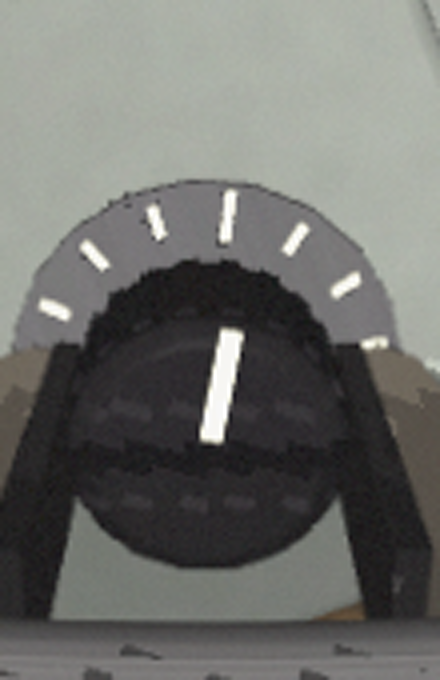

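>>> {"name": "play_rows", "arguments": {
  "steps": [
    [0, 0, 0, 0, 0, 0, 0.7],
    [0, 0, 0, 0, 0, 0, 0.7],
    [0, 0, 0, 0, 0, 0, 0.7],
    [0, 0, 0, 0, 0, 0, 0.7],
    [0, 0, 0, -20, 0, 0, 0.7],
    [0, 0, 0, -60, 0, 0, 0.7],
    [0, 0, 0, -100, 0, 0, 0.7],
    [0, 0, 0, -120, -40, 0, 0.7],
    [0, 0, 0, -120, -50, 0, 0.7],
    [0, 0, 0, -120, -50, 0, 0.7]
  ]
}}

```text
time_s: 34.95
position: [488.4, 234.7, 162.1]
tool_rot: [-0.229, 1.556, 0.229]
force: [0.5, -0.8, -1.0]
opening: 0.704
```

>>> {"name": "play_rows", "arguments": {
  "steps": [
    [0, 0, 0, -40, -10, 0, 0.7],
    [0, 0, 0, -40, -10, 0, 0.7],
    [0, 0, 0, -40, -10, 0, 0.7]
  ]
}}

```text
time_s: 35.2
position: [490.7, 227.1, 201.2]
tool_rot: [-0.229, 1.557, 0.231]
force: [-0.9, -0.6, -0.5]
opening: 0.701
```

```bash
python3 - <<'E'
from h import *
print(tool()[0])
c=shot("wrist","w31"); u,v=map(int,proj(c,(473.5,284.5,64)));print(u,v); crop(c,u-60,v-60,u+60,v+60,6,"w31c")
s=shot("scene"); crop(s,100,60,300,310,3,"s31")
u,v=map(int,proj(c,(537,410,120)));print(u,v)
E
```

```text
[490.70748008 227.1343129  201.16735348]
250 122
360 17
```

View pics/w31.png

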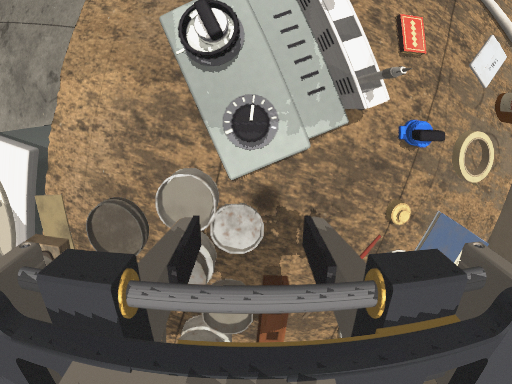

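View pics/w31c.png

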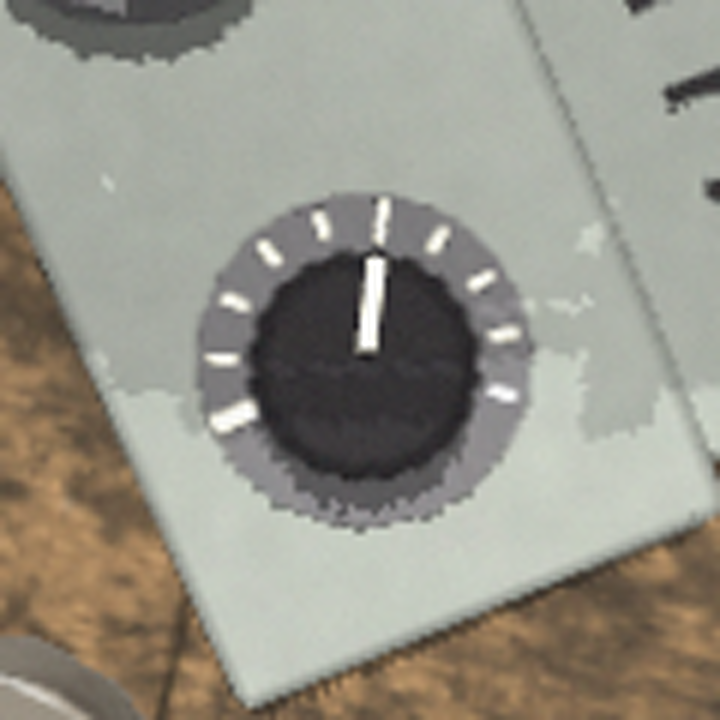

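View pics/s31.png

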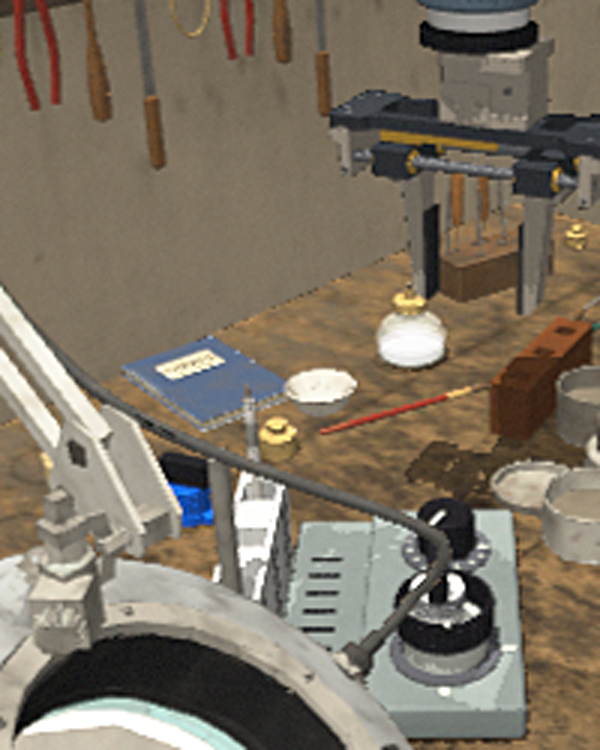

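```bash
python3 - <<'E'
from h import *
c=shot("wrist"); crop(c,150,0,290,100,5,"w32c")
E
```

```text
(no output)
```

View pics/w32c.png

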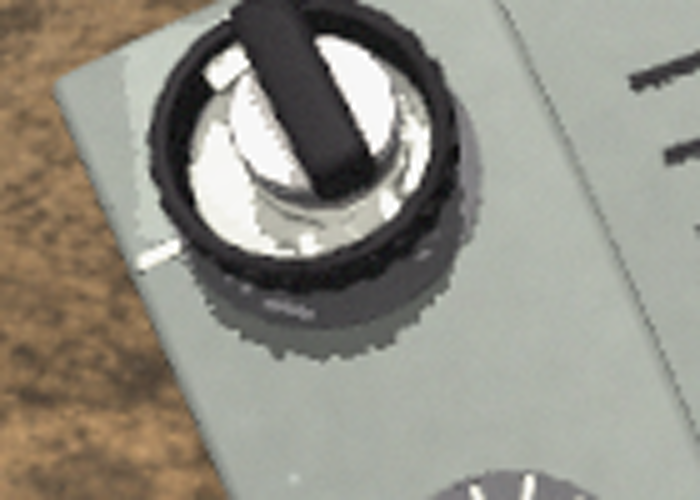

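>>> {"name": "play_rows", "arguments": {
  "steps": [
    [0, 0, 0, -40, 0, 0, 0.7],
    [0, 0, 0, -80, 20, 0, 0.7],
    [0, 0, 0, -100, 60, 0, 0.7],
    [0, 0, 0, -100, 80, 0, 0.7],
    [0, 0, 0, -100, 80, 0, 0.7],
    [0, 0, 0, -100, 80, 0, 0.7],
    [0, 0, 0, -100, 80, 0, 0.7]
  ]
}}

```text
time_s: 35.93
position: [466.2, 302.8, 299.2]
tool_rot: [-0.233, 1.561, 0.23]
force: [0.2, 0.2, -0.9]
opening: 0.697
```

```bash
python3 - <<'E'
from h import *
print(tool()[0])
c=shot("wrist","w33"); u,v=map(int,proj(c,(470,340,70))); crop(c,max(u-110,0),max(v-100,0),u+130,v+80,3,"w33c"); print(u,v)
E
```

```text
[466.17626098 302.77620284 299.15776249]
262 138
```

View pics/w33c.png

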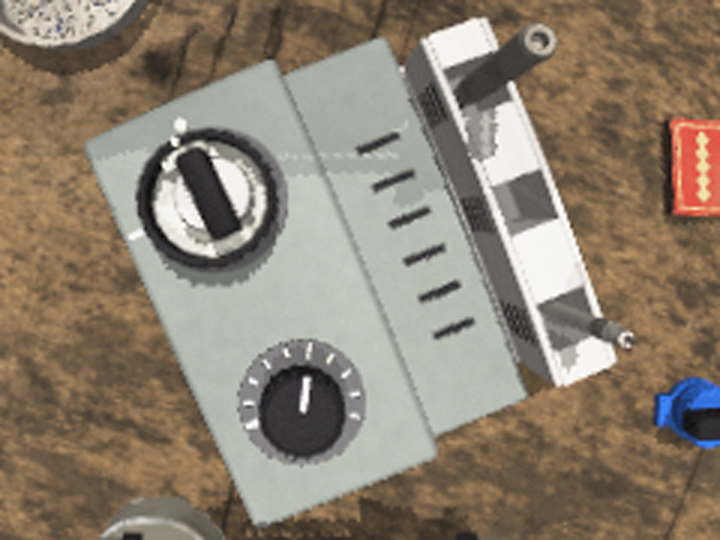

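```bash
python3 - <<'E'
from rig import job_done
print(job_done())
E
```

```text
the job is handed in; nothing more can be done
None
```

I did the job in the order asked and handed it in at about 36 s.

- **Head and ring:** The steel-footed blower head with the black grip is seated in the mount. I felt it touch the socket floor at the expected height. I turned the lock ring clockwise until it hit the stop. After I let go, its mark stayed at about 85°, roughly 1.48 rad, which is the locked position.
- **Tools:** Only the graver and the needle holder were in the rack. The third well was empty, so the scriber was absent. The graver is in the +y bay and the holder in the -y bay, both down on the bay floor. They look upright in the scene view, and the middle bay is empty.
- **Dial:** I set it last. It started near the second click and now points at the longer fifth tick.
- **Other things on the bench:** I did not touch the lamp, weight, matchbox, blue look-alike head or red graver. I did not see the knock that might have hit the head.

**Checks that disagreed:**
- The cameras put the ring centre up to 5 mm apart, so I placed the head by close wrist views instead.
- The first dial reading was about 55° when the click is at 48°.
- The scene and wrist views together put the holder's top at 158 mm and the ring's top at 67–68 mm; the stated heights are 167 and 72 mm.

None of these affected the result in the final pictures.

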